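# Clamp a printed bracket in the inspection fixture with the torque-limiting knob

### The job

Clamp the orange printed bracket in the inspection fixture for measuring: stand it on the fixture plate with its tall lug towards the plate's free (right-hand) end and slide it gently home, flush against both locating stops - the print is brittle, so never press it against the stops with more than about 30 N. Then swing the blue clamp arm over the bracket's foot to its stop and turn the black torque-limiting knob clockwise until it slips and clicks, and stop there: one click is right, a second does no harm, a third must not happen. Leave the bracket clamped, and do not disturb the other things on the table.

Things in the scene. Friction and masses are not known exactly. Their poses are not given: they have to be found in the camera images.
- fixture: Fixed inspection fixture: aluminium plate 200 (x) x 180 (y) x 15 mm with small dark holes. Origin: centre of its underside, z up; plate top at z = 15. Clamp post at x = -70, y = 0 mm, 13 mm radius. The bracket is home with its axes parallel to these (its lug to -y, the free end) and its origin at x = 22, y = -10, z = 15 mm; the way there from -x and -y is clear.
- stops: Two steel stops on the plate, 10 mm high (to z = 25), in the fixture's frame (same origin). Rail: locating face at x = 44 mm, facing -x, from y = -47 to 23. End block: locating face at y = 30 mm, facing -y, from x = 7 to 37.
- clamp_arm: Blue swing arm, 92 mm from pivot to knob axis, 24 wide, 58 to 74 mm above the table. Origin on the pivot (fixture x = -70, y = 0) at table level, x along the arm. It stands open, 1.3 to 1.75 rad counter-clockwise (from above) of closed; closed = its x parallel to the fixture's, at a firm stop, knob axis at fixture x = 22, y = 0. Level swing, friction 0.5 N m (5.5 N at the knob); stays put.
- knob: Black round knurled knob, 40 mm diameter, 87 to 113 mm above the table, orange top with a white index line along +x. Origin: on its axis, underside. Grip it at any yaw; it never rises or sinks. Turned clockwise it drives a spindle with a rubber nose straight down, 12.5 mm per turn, against 0.12 to 0.16 N m of friction; the nose starts 2 to 7 mm above the seated bracket's foot (not measured).
- knob_grip (a point): On the knob axis, 101 mm above the table: grip here. Inside is a slip clutch, 12 detents a turn. Once the nose bears, the torque climbs over some 0.5 rad to 0.20-0.26 N m, then falls as the clutch rides up; 0.1 to 0.2 rad later it jumps to the next detent (one click). Let go before the jump, it springs back; turned on, it clicks again every 0.52 rad.
- bracket: Orange printed bearing bracket, 85 to 170 g: foot 44 (x) x 80 (y) x 12 mm (z), with an upright lug over the full 44 mm width at its -y end, 24 mm thick (y = -40 to -16 mm), rounded on top, 62 mm high, with a dark bore. Origin: centre of the foot's underside. At the start it stands on the table on the right, among two busts.
- bracket_lug (a point): In the middle of the bracket's lug, 45 mm above its underside, at y = -28 mm: a good place to grip it across the 24 mm thickness (along the bracket's y).
- bust_plum: Small printed bust, plum-coloured shirt, 57 mm wide, 83 mm high, loose. Origin at its underside. Leave alone.
- bust_grey: Small printed bust, grey shirt, 52 mm wide, 75 mm high, loose. Origin at its underside. Leave alone.
- hex_key: Small dark hex key, 46 mm long, 6 mm thick, lying loose on the fixture plate in its near right corner. Leave alone.
- caliper: Digital caliper, 235 mm long, lying loose beyond the fixture. Leave alone.
- wash_bottle: White wash bottle with blue cap and bent spout, 62 mm diameter, 205 mm high, loose, at the far right. Leave alone.
- resin_bottle: White bottle with red cap, 52 mm diameter, 110 mm high, loose, left of the fixture. Leave alone.
- deburrer: Deburring tool like a screwdriver, 150 mm long, lying loose on the left. Leave alone.
There are look-alikes about, which are no part of the job. Of the things that look like the bracket, the largest one is meant.

How it is judged:
By the outcome, as a careful person would: the job done as asked, in the order asked, and still so for the second after the job is handed in, with the robot touching nothing.
It also fails if it takes over 72 s, if anything falls off the work surface, if the arm or the gripper's body presses on something with over 40 N, if the wrist force passes 120 N, or if a joint passes its speed limit or range.

### The arm

A 6-joint arm with a two-finger parallel gripper is mounted at the origin on the work surface. World frame = base frame: x ahead of the robot, y to its left, z up, the work surface at z = 0. Lengths are in m, angles in rad, forces in N, time in s.
With the tool pointing down it reaches from about 0.35 to 0.85 m from the base axis. Payload 8.1 kg.
Tool frame: the origin (TCP) lies at the very end of the fingers, on their centre line; the grasp point (between the pads) lies 19 mm behind it; z points along the fingers, x is the direction in which the jaws open and shut, and the axes are right-handed (so a half turn about z gives the same grasp; the last joint's range is limited). The gripper opens to 93 mm and grips with 3 to 60 N. Pads are 15 mm wide; open, the fingers measure 128 mm over their backs; the gripper's body (75 mm by 188 mm) begins 65 mm behind the grasp point.
Start: joints at [-1.246, 0.13, 1.488, -0, 1.523, -0.085], TCP at [0.239, -0.55, 0.219] pointing down, gripper open.
Joint ranges: [-2.96, 2.96], [-0.89, 2.26], [0.02, 2.5], [-1.34, 4.48], [0, 2.73], [-2.66, 2.66]. Speed limits (rad/s): [2.39, 2.39, 2.79, 3.14, 3.14, 3.14].

### API

Orientations are given as a rotation vector (axis times angle).
In Python, from plant import robot gives the robot as it stands. The module is installed in compiled form; this text tells all that it offers.
- The arm moves only by the tool jog_arm, never from a script. Its argument "commands" is one flat list of numbers, 5 for each row, row after row: the gripper's target within -1 to 1 (shut at 1, half-way at 0, fully open at -1), then the shift along the tool's x, y, z in m, then the turn about the tool's z in degrees. A call has 1 to 20 rows; each row shifts and turns the commanded pose from where the row before left it, along the tool's axes as they then stand; what a row does not reach is not made up. A row lasts 1/12 s, in which the tool goes at most 41.7 mm and 7.16 degrees, less where a joint would pass 70% of its speed; a pose out of reach is approached as far as the arm can. A call is refused whole if a number of a shift passes 0.0417 or a number of a turn 7.16, either way. A call with a gripper value outside its range is refused whole. The fingers move at their own pace and stop on an object; "grip_force" is the grip in N (left out, the last holds). Time passes only in rows, so rows that do not move let the fingers close. It gives the time, the measured TCP pose, the force and the opening at its end, in the units of the state.
- robot.read_state(): the state, without advancing time (a new reading comes with each control period).
- robot.read_camera(name): name is "side" or "top" or "wrist"; returns a dict with "img" (400x640x3 uint8, blue, green, red), "vfov" (degrees; the focal length in pixels is half the picture's height over the tangent of half this angle, whatever the lens; pixels are square), "cx", "cy" (the principal point, pixels), "k1" (the pictures are not rectified: a ray, as slopes to the right and down, at radius r is drawn at 1 + k1 r^2 times it, then the intrinsics apply), "extrinsics" (4x4, takes a point from world to camera coordinates). Camera axes: x right, y down, z forward; pixel columns grow to the right and rows downward; lengths in m; the calibration is good to about 2 mm. A picture is of the moment at which its call begins. There is no depth.
- robot.close_job(): hands the job in, once; it reports no verdict.
Trained networks look in a picture, given as the dict that the camera call returned (one of the last four; its "shot" number tells which), for a name from the list of things; names that differ only in an ending like _2 or _b are one class to them, and where a whole thing is asked for, a point or a joint stands for the part that bears it (a point fixed in the world has none). Each returns a list of dicts, best first, with "score" (0 to 1); they miss things now and then, are a little off and sometimes report something else, mostly with a low value. They report only what shows in the picture. A call takes as long as a camera call. They do not tell look-alikes from the thing itself.
- robot.recognise(thing, picture): "box" ([centre column, centre row, width, height] as shares, 0 to 1, of the picture: columns of its width, rows of its height, round what is visible of it).
- robot.pinpoint(thing, picture): "position" ([row, column] as shares, 0 to 1, of the picture: columns of its width, rows of its height: a listed point, or the origin of a listed thing).
The state is a dict: "t": time; "q": joint angles; "dq": joint speeds; "joint_torque": joint torques, N m; "tool_pos": TCP position; "orientation": TCP orientation; "force": force on the tool from outside, world axes, zero at the start; "wrist_torque": the same for the moment, N m; "opening": finger opening in m.
Only numpy, scipy, OpenCV 4.12 (cv2) and the standard library are available. Lean on these libraries where they do the work, as an engineer would, in place of code of your own. Each camera call takes 0.05 s, during which the arm holds its last target.

## Working session

There is one attempt and no reset: what is moved stays moved. The work goes in short steps, Python scripts to look and compute and a tool call to move; the robot and the scene stay as the last step left them, time stands still between calls to the robot, and variables do not carry over. Pictures are saved under pics/ and viewed, and the job is handed in when it is done.

Besides the shell and the picture viewer there is one more tool, called by a JSON object that holds its "api" and its "payload". jog_arm: Moves the arm, as the interface text tells. Its arguments: {"type":"object","properties":{"commands":{"type":"array"},"grip_force":{"type":"number"}},"required":["commands"]}

```bash
mkdir -p pics; python3 - <<'E'
from plant import robot
import cv2,numpy as np,pickle
s=robot.read_state();print({k:np.round(v,4) for k,v in s.items()})
for n in ["side","top","wrist"]:
    p=robot.read_camera(n);cv2.imwrite(f"pics/{n}0.png",p["img"]);pickle.dump(p,open(f"{n}0.pkl","wb"))
    print(n,p["vfov"],p["cx"],p["cy"],p["k1"],p["shot"],np.round(p["extrinsics"],4).tolist())
    if n!="wrist":
      for th in ["bracket","bracket_lug","fixture","clamp_arm","knob","knob_grip"]:
        r=robot.pinpoint(th,p);print(th,[(round(a["score"],2),round(a["position"][1]*640,1),round(a["position"][0]*400,1)) for a in r[:5]])
E
```

```text
{'t': np.float64(0.0), 'q': array([-1.2464,  0.1312,  1.4893, -0.    ,  1.523 , -0.0854]), 'dq': array([ 0.0002,  0.0026,  0.0002,  0.0015, -0.001 ,  0.001 ]), 'joint_torque': array([ 2.70000e-03, -5.59828e+01, -4.91760e+01,  7.70000e-02,
        3.55000e-02, -1.00000e-04]), 'tool_pos': array([ 0.2389, -0.5498,  0.2176]), 'orientation': array([-2.6261e+00,  1.7223e+00,  2.3000e-03]), 'force': array([-0.3536, -0.7974, -1.1666]), 'wrist_torque': array([ 0.0332, -0.0738, -0.0151]), 'opening': np.float64(0.0932)}
side 47.99752057204549 322.2270796935193 203.36128662392517 0.03803761105680408 1 [[0.9939, -0.1105, 0.0063, -0.5923], [-0.073, -0.6972, -0.7131, 0.1283], [0.0832, 0.7083, -0.701, 1.2968], [0.0, 0.0, 0.0, 1.0]]
bracket [(0.8, 292.4, 283.6), (0.78, 252.0, 306.6), (0.75, 250.2, 272.0)]
bracket_lug [(0.82, 284.5, 279.7), (0.69, 250.7, 258.6), (0.53, 251.9, 304.3)]
fixture [(0.96, 313.3, 210.6)]
clamp_arm [(0.61, 293.4, 209.4), (0.57, 387.5, 225.2), (0.52, 252.1, 147.7)]
knob [(0.49, 290.2, 169.2)]
knob_grip [(0.6, 294.3, 165.7), (0.48, 317.3, 153.5)]
top 44.47807638099487 320.6146341333321 191.79130043756766 0.021567084056294733 2 [[-0.0268, -0.9995, 0.0146, 0.0291], [-0.9967, 0.0256, -0.0766, 0.5801], [0.0762, -0.0166, -0.997, 1.4688], [0.0, 0.0, 0.0, 1.0]]
bracket [(0.81, 386.5, 221.0), (0.46, 406.1, 252.5), (0.45, 364.4, 258.9)]
bracket_lug [(0.57, 391.5, 222.2), (0.49, 364.0, 249.9), (0.45, 415.8, 252.8), (0.31, 385.5, 221.4)]
fixture [(0.75, 298.0, 192.8)]
clamp_arm [(0.86, 292.7, 219.3), (0.56, 263.8, 205.7), (0.24, 382.7, 176.2)]
knob [(0.74, 262.2, 209.8), (0.22, 187.3, 256.9)]
knob_grip [(0.52, 257.8, 210.2), (0.42, 201.3, 177.3)]
wrist 62.34633675732128 323.68038639919354 200.00809035427054 -0.059042773504986656 3 [[0.3987, -0.9171, -0.0004, -0.6005], [-0.8789, -0.3823, 0.2853, -0.0333], [-0.2618, -0.1134, -0.9584, 0.3916], [0.0, 0.0, 0.0, 1.0]]
```

View pics/top0.png

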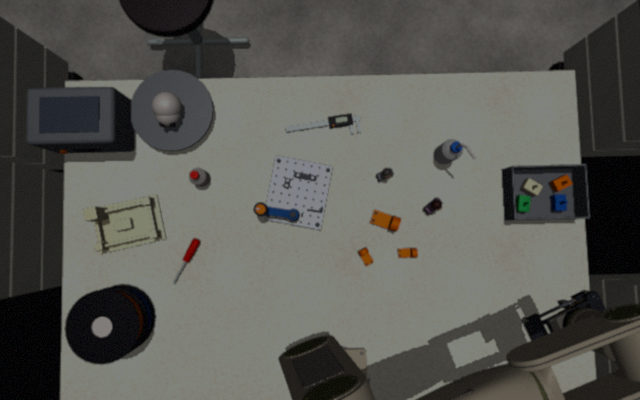

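View pics/side0.png

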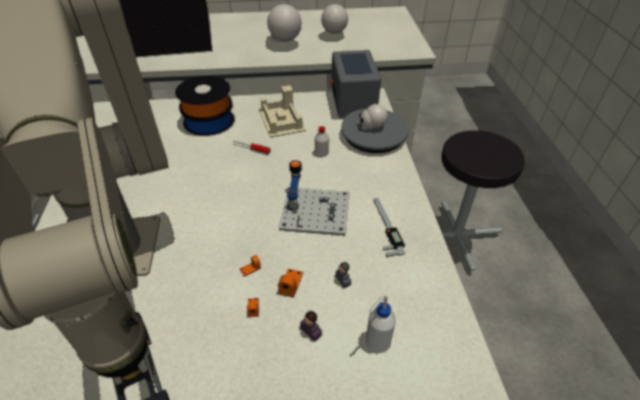

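View pics/wrist0.png

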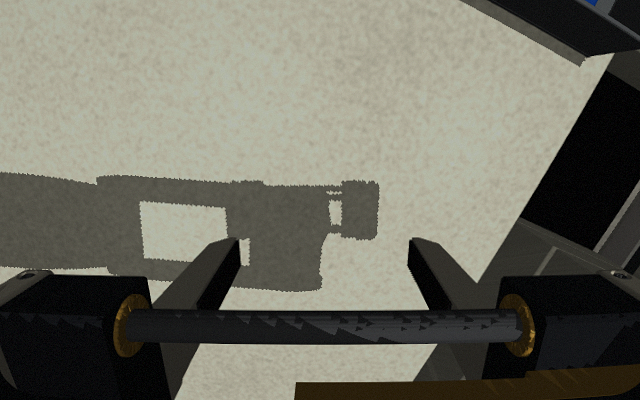

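```bash
cat > h.py <<'E'
import numpy as np,cv2,pickle
def K(p):
    f=200/np.tan(np.radians(p["vfov"])/2); return f
def proj(p,P):
    P=np.atleast_2d(P);E=np.array(p["extrinsics"]);c=P@E[:3,:3].T+E[:3,3]
    s=c[:,:2]/c[:,2:];r2=(s**2).sum(1,keepdims=True);s=s*(1+p["k1"]*r2)
    return s*K(p)+[p["cx"],p["cy"]]
def ray(p,uv):
    d=(np.atleast_2d(uv)-[p["cx"],p["cy"]])/K(p);s=d.copy()
    for _ in range(20): s=d/(1+p["k1"]*(s**2).sum(1,keepdims=True))
    E=np.array(p["extrinsics"]);R=E[:3,:3]
    D=np.c_[s,np.ones(len(s))]@R
    return -R.T@E[:3,3],D
def onz(p,uv,z):
    o,D=ray(p,uv);return o+D*((z-o[2])/D[:,2:])
E
python3 - <<'E'
import pickle,cv2
from h import *
p=pickle.load(open("top0.pkl","rb"));i=p["img"]
cv2.imwrite("pics/c1.png",cv2.resize(i[140:240,240:340],(600,600),interpolation=cv2.INTER_CUBIC))
cv2.imwrite("pics/c2.png",cv2.resize(i[160:270,340:450],(600,600),interpolation=cv2.INTER_CUBIC))
print(onz(p,[[386,221],[298,193]],0.015))
E
```

```text
[[ 0.48671749 -0.18337212  0.015     ]
 [ 0.57930941  0.08308911  0.015     ]]
```

View pics/c1.png

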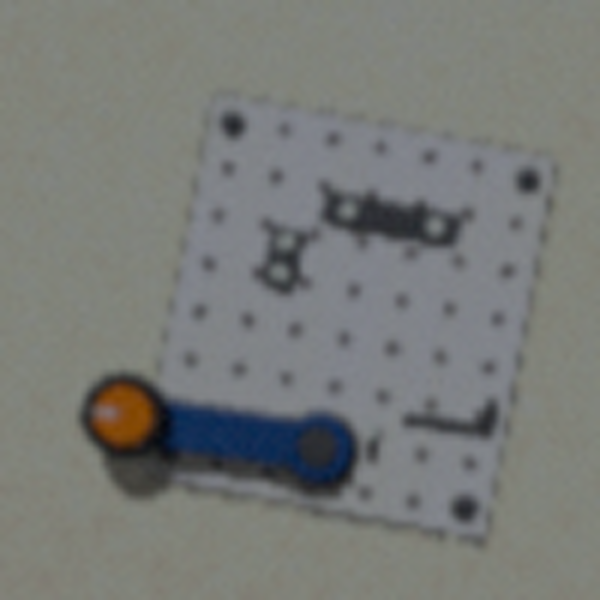

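View pics/c2.png

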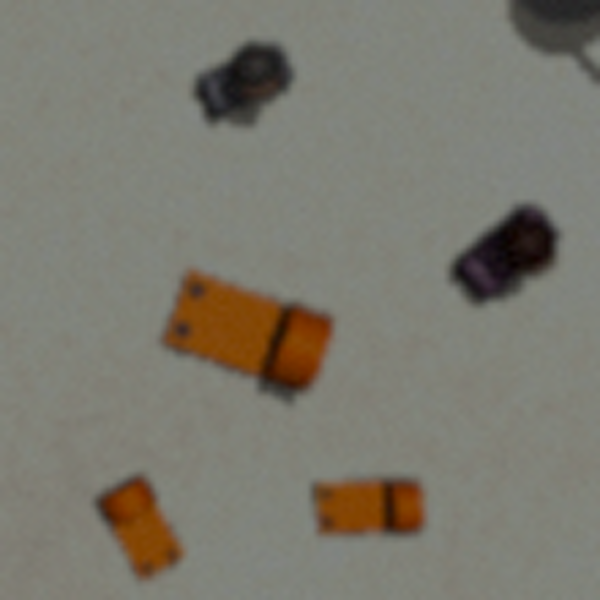

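```bash
cat >> h.py <<'E'
from scipy.spatial.transform import Rotation as Ro
def tool(s): return np.array(s["tool_pos"]),Ro.from_rotvec(s["orientation"]).as_matrix()
def plan(s,target,yawdeg):
    """target TCP world, yaw of tool x (deg, world); prints shift in current tool axes & turn"""
    p,R=tool(s);d=R.T@(np.array(target)-p)
    y=np.degrees(np.arctan2(R[1,0],R[0,0]));t=-(yawdeg-y);t=(t+180)%360-180
    print("cur yaw %.2f shift mm"%y,np.round(d*1e3,1),"turn %.2f"%t,"tilt",np.round(R[:2,2],4));return d,t
E
python3 - <<'E'
from h import *
from plant import robot
s=robot.read_state();pos,R=tool(s)
p=pickle.load(open("wrist0.pkl","rb"));E=p["extrinsics"];c=-E[:3,:3].T@E[:3,3]
print("cam in tool",R.T@(c-pos),"fwd",R.T@E[2,:3],"right",R.T@E[0,:3])
t=pickle.load(open("top0.pkl","rb"));sd=pickle.load(open("side0.pkl","rb"))
c2=lambda x,y:(340+x*110/600-.4,160+y*110/600-.4)
# bracket corners foot left
print(onz(t,[c2(188,270),c2(163,345)],.012),onz(t,[c2(300,348)],.062))
c1=lambda x,y:(240+x/6-.4,140+y/6-.4)
print(onz(t,[c1(212,95),c1(555,155),c1(488,545),c1(155,483)],.015))
print(onz(t,[c1(319,448)],.074),onz(t,[c1(124,413)],.113))
for a,b in [((391.5,222.2),(284.5,279.7))]:
    o1,d1=ray(t,a);o2,d2=ray(sd,b);A=np.c_[d1[0],-d2[0]];k=np.linalg.lstsq(A,o2-o1,rcond=None)[0];print(o1+k[0]*d1[0],o2+k[1]*d2[0])
E
```

```text
cam in tool [ 0.00060718 -0.07995447 -0.16598529] fwd [-2.50513565e-04  2.85285352e-01  9.58442594e-01] right [ 9.99999860e-01 -3.74348002e-04  3.72802225e-04]
[[ 0.52409475 -0.14857122  0.012     ]
 [ 0.48244057 -0.13305882  0.012     ]] [[ 0.47835585 -0.20156323  0.062     ]]
[[ 0.69692985  0.15124307  0.015     ]
 [ 0.66162418 -0.02368575  0.015     ]
 [ 0.46330289  0.01600011  0.015     ]
 [ 0.4991876   0.18399424  0.015     ]]
[[0.51283786 0.09809444 0.074     ]] [[0.53064121 0.18854606 0.113     ]]
[ 0.48231253 -0.19526795  0.04484968] [ 0.47552882 -0.19546427  0.04481044]
```

```bash
python3 - <<'E'
from h import *
from plant import robot
plan(robot.read_state(),[.478,-.196,.2],-110)
E
```

```text
cur yaw -66.52 shift mm [-229.8 -360.3   18.6] turn 43.48 tilt [-0.  0.]
```

{"api": "jog_arm", "payload": {"commands": [0.2,-0.0192,-0.03,0.0015,0,0.2,-0.0192,-0.03,0.0015,0,0.2,-0.0192,-0.03,0.0015,0,0.2,-0.0192,-0.03,0.0015,0,0.2,-0.0192,-0.03,0.0015,0,0.2,-0.0192,-0.03,0.0015,0,0.2,-0.0192,-0.03,0.0015,0,0.2,-0.0192,-0.03,0.0015,0,0.2,-0.0192,-0.03,0.0015,0,0.2,-0.0192,-0.03,0.0015,0,0.2,-0.0192,-0.03,0.0015,0,0.2,-0.0192,-0.03,0.0015,0,0.2,0,0,0,6.2,0.2,0,0,0,6.2,0.2,0,0,0,6.2,0.2,0,0,0,6.2,0.2,0,0,0,6.2,0.2,0,0,0,6.2,0.2,0,0,0,6.2,0.2,0,0,0,0], "grip_force": 30}}

```text
t: 2.42
tool_pos: [0.4775, -0.1956, 0.2007]
orientation: [-1.797, 2.577, -0.0]
force: [0.5, -1.0, 0.6]
opening: 0.0376
```

```bash
python3 - <<'E'
from h import *
from plant import robot
p=robot.read_camera("wrist");pickle.dump(p,open("wrist1.pkl","wb"));cv2.imwrite("pics/wrist1.png",p["img"])
for th in ["bracket","bracket_lug"]:
    for a in robot.pinpoint(th,p)[:3]:
        uv=(a["position"][1]*640,a["position"][0]*400);print(th,a["score"],uv,onz(p,uv,0.045 if "lug" in th else 0))
print(robot.read_state()["q"])
E
```

```text
bracket 0.95 (307.32800000000003, 170.08) [[ 0.48968764 -0.18045883  0.        ]]
bracket 0.88 (385.91999999999996, 229.88) [[ 0.38977868 -0.24244161  0.        ]]
bracket 0.78 (295.104, 267.72) [[ 0.38046356 -0.1222809   0.        ]]
bracket_lug 0.92 (334.272, 180.20000000000002) [[ 0.47855418 -0.20730585  0.045     ]]
bracket_lug 0.9 (277.696, 271.12) [[ 0.40425214 -0.11532794  0.045     ]]
bracket_lug 0.56 (407.48800000000006, 233.2) [[ 0.39827015 -0.26039635  0.045     ]]
[-4.88103047e-01 -8.93351113e-02  1.74369533e+00  4.06324560e-05
  1.48710622e+00  1.42653222e+00]
```

View pics/wrist1.png

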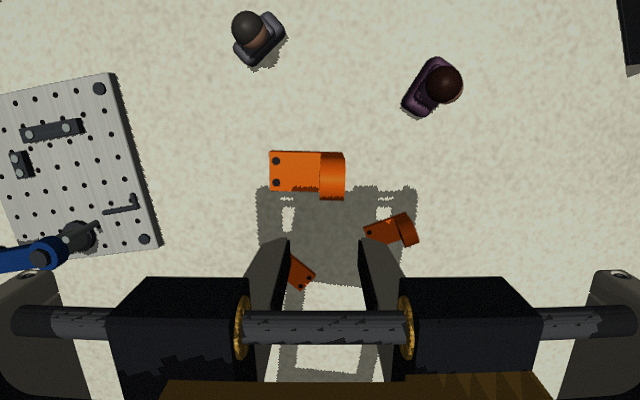

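```bash
python3 - <<'E'
from h import *
p=pickle.load(open("wrist1.pkl","rb"));i=p["img"]
cv2.imwrite("pics/w1c.png",cv2.resize(i[140:210,260:360],(800,560),interpolation=cv2.INTER_CUBIC))
cv2.imwrite("pics/w1f.png",cv2.resize(i[65:265,0:200],(600,600),interpolation=cv2.INTER_CUBIC))
E
```

```text
(no output)
```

View pics/w1c.png

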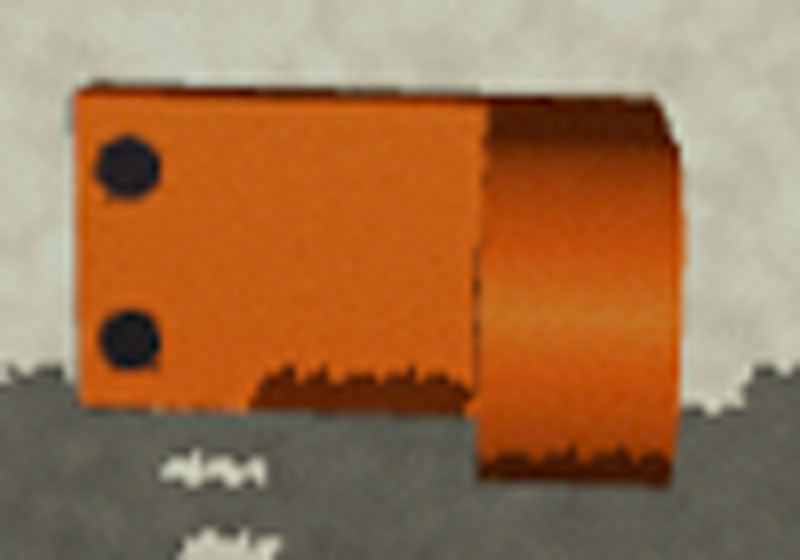

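View pics/w1f.png

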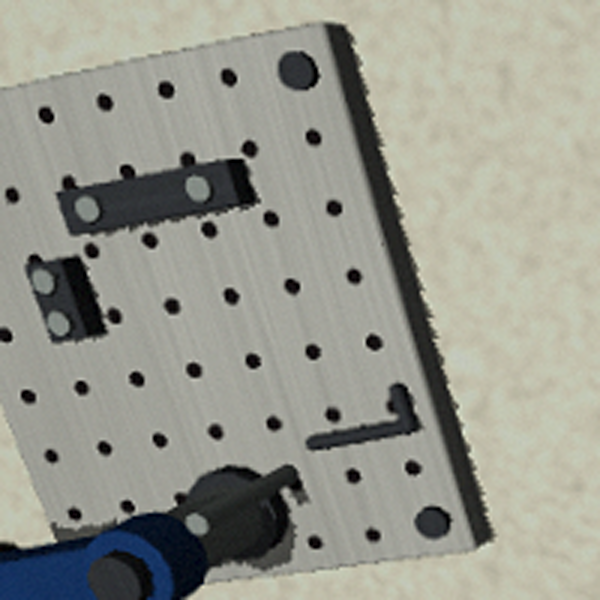

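```bash
python3 - <<'E'
from h import *
from scipy.optimize import least_squares
p=pickle.load(open("wrist1.pkl","rb"))
c=lambda x,y:(260+x/8-.44,140+y/8-.44)
uv=np.array([c(78,92),c(82,405),c(487,103)]);M=np.array([[.022,.04,.012],[-.022,.04,.012],[.022,-.016,.012]])
print(onz(p,uv,.012))
def T(v,M):
    a=v[2];return np.c_[v[0]+M[:,0]*np.cos(a)-M[:,1]*np.sin(a),v[1]+M[:,0]*np.sin(a)+M[:,1]*np.cos(a),M[:,2]]
r=least_squares(lambda v:(proj(p,T(v,M))-uv).ravel(),[.48,-.18,-.35]);print(r.x,r.fun)
print("lug",T(r.x,np.array([[0,-.028,.045]])))
# fixture from wrist: right corners, z=.015
c=lambda x,y:(x/3-.33,65+y/3-.33)
print(onz(p,[c(327,22),c(480,543)],.015))
uv2=np.array([c(327,22),c(480,543)]);M2=np.array([[.1,-.09,.015],[-.1,-.09,.015]])
r2=least_squares(lambda v:(proj(p,T(v,M2))-uv2).ravel(),[.58,.08,-.19]);print("fix",r2.x,r2.fun)
from plant import robot
L=T(r.x,np.array([[0,-.028,.045]]))[0]
plan(robot.read_state(),[L[0],L[1],.026],-90+np.degrees(r.x[2]))
E
```

```text
[[ 0.52534563 -0.15093401  0.012     ]
 [ 0.4849802  -0.13457718  0.012     ]
 [ 0.50490158 -0.2019963   0.012     ]]
[ 0.49032883 -0.17957231 -0.38040483] [-0.37965206 -0.1205536  -0.18067716  0.27939165  0.5519884  -0.11740345]
lug [[ 0.47993253 -0.20557071  0.045     ]]
[[ 0.65985106 -0.02689915  0.015     ]
 [ 0.46844758  0.01355995  0.015     ]]
fix [ 0.58251679  0.08161933 -0.21141087] [-0.32433113 -1.64113694  0.27627322  2.16880821]
cur yaw -109.70 shift mm [  8.6  -5.6 174.7] turn 2.09 tilt [ 0.0001 -0.    ]
```

{"api": "jog_arm", "payload": {"commands": [-0.3,0.0086,-0.0056,0,2.1,-0.3,0,0,0.03,0,-0.3,0,0,0.03,0,-0.3,0,0,0.03,0,-0.3,0,0,0.03,0,-0.3,0,0,0.03,0,-0.3,0,0,0.0247,0,-0.3,0,0,0,0], "grip_force": 25}}

```text
t: 3.23
tool_pos: [0.4757, -0.204, 0.0202]
orientation: [1.754, -2.601, -0.013]
force: [-1.3, 1.0, -1.6]
opening: 0.0604
```

```bash
python3 - <<'E'
from h import *
from plant import robot
p=robot.read_camera("wrist");cv2.imwrite("pics/wrist2.png",p["img"])
plan(robot.read_state(),[.47993,-.20557,.026],-111.8)
E
```

```text
cur yaw -112.03 shift mm [-0.2 -2.8 -3. ] turn -0.23 tilt [-0.0057  0.003 ]
```

View pics/wrist2.png

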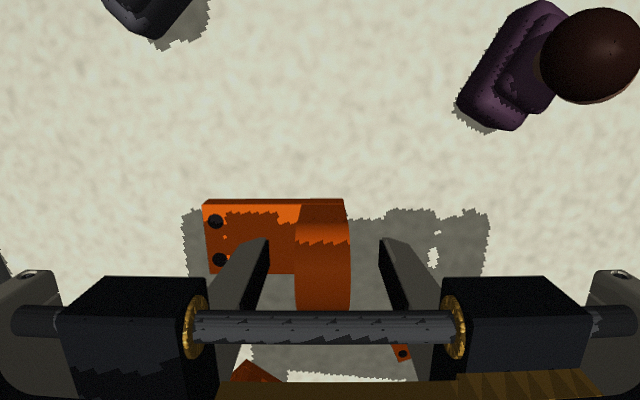

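{"api": "jog_arm", "payload": {"commands": [1,0,0,0,0,1,0,0,0,0,1,0,0,0,0,1,0,0,0,0,1,0,0,0,0,1,0,0,0,0,1,0,0,0,0,1,0,0,0,0]}}

```text
t: 3.95
tool_pos: [0.4803, -0.2058, 0.0267]
orientation: [-1.756, 2.604, -0.002]
force: [-0.4, -0.0, 5.8]
opening: 0.0235
```

```bash
python3 - <<'E'
from h import *
from plant import robot
p=robot.read_camera("wrist");cv2.imwrite("pics/wrist3.png",p["img"])
plan(robot.read_state(),[.47993,-.20557,.026],-111.8)
E
```

```text
cur yaw -112.01 shift mm [-0.   0.4  0.7] turn -0.21 tilt [ 0.0009 -0.0005]
```

View pics/wrist3.png

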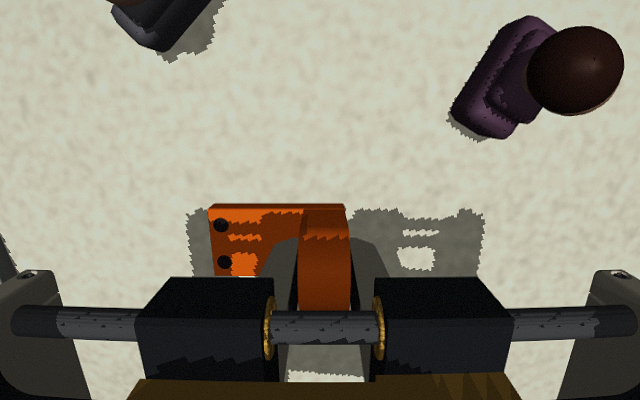

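{"api": "jog_arm", "payload": {"commands": [1,0,0,-0.005,0,1,0,0,-0.015,0,1,0,0,-0.02,0,1,0,0,-0.02,0,1,0,0,-0.015,0,1,0,0,0,0,1,0,0,0,0]}}

```text
t: 4.58
tool_pos: [0.4803, -0.2058, 0.1014]
orientation: [-1.756, 2.604, -0.002]
force: [-0.3, 0.5, -2.5]
opening: 0.0238
```

```bash
python3 - <<'E'
from h import *
from plant import robot
s=robot.read_state();print(s["force"],s["opening"])
plan(s,[.575,.029,.101],-101.5)
E
```

```text
[-0.27329185  0.52549946 -2.47519138] 0.023798409595535145
cur yaw -112.02 shift mm [-2.532e+02  2.000e-01  4.000e-01] turn -10.52 tilt [ 0.0014 -0.0008]
```

{"api": "jog_arm", "payload": {"commands": [1,-0.013,0,0,0,1,-0.025,0,0,0,1,-0.025,0,0,0,1,-0.025,0,0,0,1,-0.025,0,0,0,1,-0.025,0,0,0,1,-0.025,0,0,0,1,-0.025,0,0,0,1,-0.025,0,0,0,1,-0.025,0,0,0,1,-0.0152,0,0,0,1,0,0,0,-3.5,1,0,0,0,-3.5,1,0,0,0,-3.5,1,0,0,0,0,1,0,0,0,0,1,0,0,0,0]}}

```text
t: 6.0
tool_pos: [0.574, 0.0295, 0.0998]
orientation: [1.984, -2.434, -0.002]
force: [0.6, 0.4, -1.5]
opening: 0.0236
```

```bash
python3 - <<'E'
from h import *
from plant import robot
p=robot.read_camera("wrist");cv2.imwrite("pics/wrist4.png",p["img"]);pickle.dump(p,open("wrist4.pkl","wb"))
s=robot.read_state();print(s["force"],s["opening"],s["q"])
plan(s,[.575,.029,.101],-101.5)
pickle.dump(s,open("s4.pkl","wb"))
E
```

```text
[ 0.01192659  0.43381055 -2.20270474] 0.02388816872251045 [-3.81317114e-02  1.51149165e-01  1.68656053e+00  6.61322898e-05
  1.30512461e+00  1.73543497e+00]
cur yaw -101.62 shift mm [ 0.2 -0.9 -0.8] turn -0.12 tilt [-0.0012  0.0001]
```

View pics/wrist4.png

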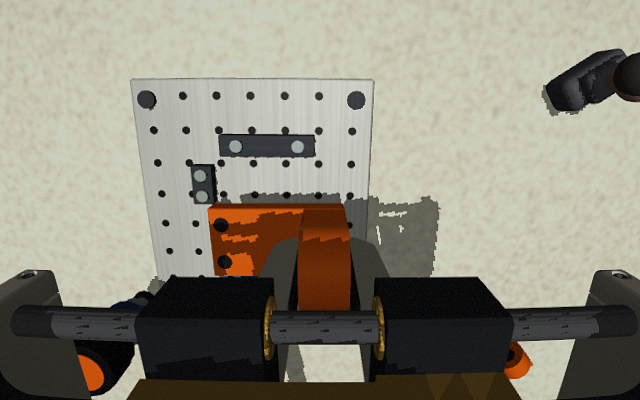

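```bash
python3 - <<'E'
from h import *
i=pickle.load(open("wrist4.pkl","rb"))["img"]
cv2.imwrite("pics/w4a.png",cv2.resize(i[70:120,120:390],(800,148),interpolation=cv2.INTER_CUBIC))
cv2.imwrite("pics/w4b.png",cv2.resize(i[120:220,180:360],(792,440),interpolation=cv2.INTER_CUBIC))
cv2.imwrite("pics/w4c.png",cv2.resize(i[195:295,200:360],(800,500),interpolation=cv2.INTER_CUBIC))
E
```

```text
(no output)
```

View pics/w4b.png

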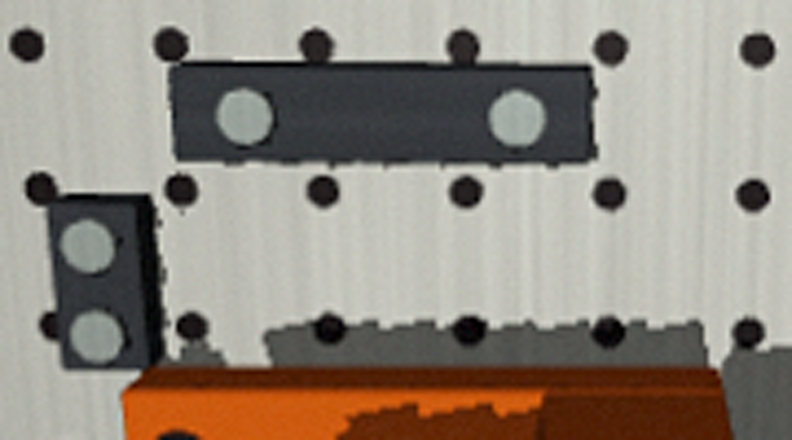

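View pics/w4c.png

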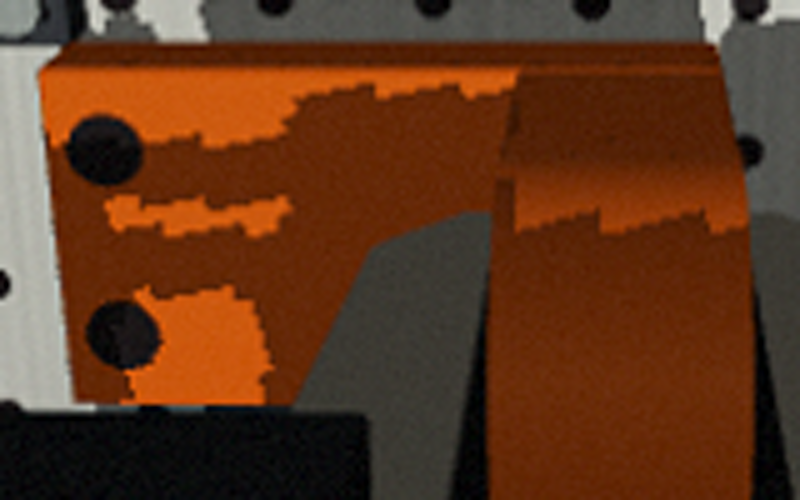

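View pics/w4a.png

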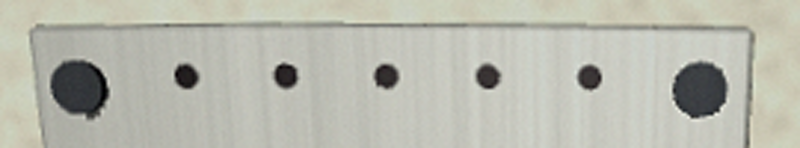

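```bash
cat >> h.py <<'E'
from scipy.optimize import least_squares
def T(v,M):
    a=v[2];M=np.atleast_2d(M);return np.c_[v[0]+M[:,0]*np.cos(a)-M[:,1]*np.sin(a),v[1]+M[:,0]*np.sin(a)+M[:,1]*np.cos(a),M[:,2]]
def fit(p,uv,M,v0):
    r=least_squares(lambda v:(proj(p,T(v,M))-uv).ravel(),v0,loss="soft_l1");return r.x,r.fun.reshape(-1) if 0 else (proj(p,T(r.x,M))-uv)
E
python3 - <<'E'
from h import *
p=pickle.load(open("wrist4.pkl","rb"));s=pickle.load(open("s4.pkl","rb"))
b=lambda x,y:(180+x/4.4-.39,120+y/4.4-.39)
a=lambda x,y:(120+x/2.963-.33,70+y/2.963-.33)
c=lambda x,y:(200+x/5-.4,195+y/5-.4)
uv=np.array([b(175,160),b(594,160),b(137,200),b(150,365),a(32,28),a(750,28)])
M=np.array([[44,23,25],[44,-47,25],[37,30,25],[7,30,25],[100,90,15],[100,-90,15]])/1e3
f,r=fit(p,uv,M,[.58,.08,-.2]);print("fix",f,np.degrees(f[2]));print(np.round(r,2))
pos,R=tool(s);zb=pos[2]-.0267;print("zb",zb,pos)
uvb=np.array([c(40,70),c(62,350),c(722,72)])
for Mb in [np.array([[22,40,12],[22,-40,12]])]:
    Mb=Mb/1e3;Mb[:,2]+=zb
    g,r=fit(p,uvb[[0,2]],Mb,[.58,.05,-.2]);print("brk",g,np.degrees(g[2]));print(np.round(r,2))
lug=T(g,[[0,-.028,0]])[0];print("lug",lug,"minus tcp in tool",R.T@(lug-pos)*1e3)
home=T(f,[[.022,-.01,.015],[.022,-.038,.015]]);print("home origin,lug",home)
cs,sn=np.cos(f[2]),np.sin(f[2]);print("bracket origin in fixture mm",1e3*(np.array([[cs,sn],[-sn,cs]])@(g[:2]-f[:2])))
tl=pos; print("TCP in fix",1e3*(np.array([[cs,sn],[-sn,cs]])@(pos[:2]-f[:2])))
E
```

```text
fix [ 0.58277699  0.08288056 -0.21346557] -12.23067608869528
[[-0.08  0.08]
 [-0.23  0.85]
 [-0.05  0.31]
 [ 0.32  1.38]
 [-2.19 -1.31]
 [ 2.08 -1.08]]
zb 0.07345413092181713 [0.57420136 0.02935545 0.10015413]
brk [ 0.5787192   0.05663069 -0.20460032] -11.722734560232597
[[-1.11  0.08]
 [ 1.06  0.02]]
lug [0.57303027 0.0292147  0.        ] minus tcp in tool [  0.35964306   0.99502269 100.15548805]
home origin,lug [[0.60215916 0.06844688 0.015     ]
 [0.59622742 0.04108241 0.015     ]]
bracket origin in fixture mm [  1.59529654 -26.51370861]
TCP in fix [  2.9582117 -54.1269619]
```

{"api": "jog_arm", "payload": {"commands": [1,0,0,0.01,0.4,1,0,0,0.015,0,1,0,0,0.015,0,1,0,0,0.012,0,1,0,0,0.005,0,1,0,0,0,0,1,0,0,0,0,1,0,0,0,0]}}

```text
t: 6.72
tool_pos: [0.5751, 0.0291, 0.0442]
orientation: [-1.978, 2.44, -0.001]
force: [0.2, 0.2, -1.4]
opening: 0.0236
```

{"api": "jog_arm", "payload": {"commands": [1,0,0,0.0005,0,1,0,0,0,0]}}

```text
t: 6.88
tool_pos: [0.575, 0.0292, 0.0437]
orientation: [-1.978, 2.44, -0.001]
force: [-0.1, -0.6, -1.8]
opening: 0.0238
```

{"api": "jog_arm", "payload": {"commands": [1,0,0,0.0005,0,1,0,0,0,0]}}

```text
t: 7.05
tool_pos: [0.5748, 0.0292, 0.043]
orientation: [-1.979, 2.44, -0.0]
force: [0.2, -0.4, -1.6]
opening: 0.024
```

{"api": "jog_arm", "payload": {"commands": [1,0,0,0.0005,0,1,0,0,0,0]}}

```text
t: 7.22
tool_pos: [0.5747, 0.0292, 0.0424]
orientation: [1.979, -2.44, -0.0]
force: [-0.8, -0.6, -2.3]
opening: 0.0238
```

{"api": "jog_arm", "payload": {"commands": [1,0,0,0.0005,0,1,0,0,0,0]}}

```text
t: 7.38
tool_pos: [0.5747, 0.0292, 0.0418]
orientation: [1.979, -2.44, -0.0]
force: [-0.4, -0.1, -1.8]
opening: 0.0238
```

{"api": "jog_arm", "payload": {"commands": [1,0,0,0.0005,0,1,0,0,0,0]}}

```text
t: 7.55
tool_pos: [0.5748, 0.0292, 0.0414]
orientation: [-1.979, 2.44, -0.0]
force: [-0.9, 0.5, -1.8]
opening: 0.0239
```

{"api": "jog_arm", "payload": {"commands": [1,0,0,0.0005,0,1,0,0,0,0]}}

```text
t: 7.72
tool_pos: [0.5749, 0.0291, 0.0414]
orientation: [-1.979, 2.44, -0.0]
force: [-2.3, 0.3, 3.0]
opening: 0.0238
```

{"api": "jog_arm", "payload": {"commands": [1,0,-0.002,-0.0002,0,1,0,-0.003,0,0,1,0,-0.003,0,0,1,0,-0.003,0,0,1,0,-0.002,0,0,1,-0.002,0,0,0,1,-0.003,0,0,0,1,-0.003,0,0,0,1,-0.002,0,0,0,1,0,0,0,0,1,0,0,0,0,1,0,0,0,0]}}

```text
t: 8.72
tool_pos: [0.59, 0.0367, 0.0414]
orientation: [-1.978, 2.439, -0.001]
force: [1.8, -0.3, 2.9]
opening: 0.0239
```

```bash
python3 - <<'E'
from h import *
from plant import robot
p=robot.read_camera("wrist");cv2.imwrite("pics/wrist5.png",p["img"]);pickle.dump(p,open("wrist5.pkl","wb"))
cv2.imwrite("pics/w5.png",cv2.resize(p["img"][100:300,140:380],(792,660),interpolation=cv2.INTER_CUBIC))
s=robot.read_state();print(s["force"],s["wrist_torque"])
E
```

```text
[2.01149685 0.73653338 3.29673786] [ 0.14680904 -0.31406705 -0.00307335]
```

View pics/w5.png

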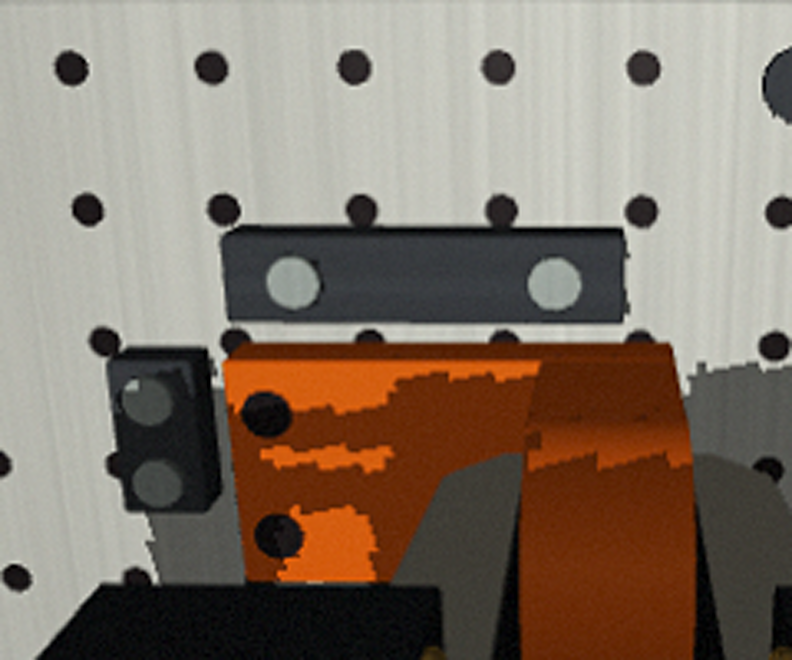

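{"api": "jog_arm", "payload": {"commands": [1,0,-0.002,0,0,1,0,-0.001,0,0,1,0,0,0,0,1,0,0,0,0]}}

```text
t: 9.1
tool_pos: [0.5918, 0.0362, 0.0413]
orientation: [1.979, -2.44, -0.002]
force: [-4.3, 1.7, 7.9]
opening: 0.0238
```

{"api": "jog_arm", "payload": {"commands": [1,0,-0.0007,0,0,1,0,0,0,0]}}

```text
t: 9.27
tool_pos: [0.5923, 0.0361, 0.0414]
orientation: [1.978, -2.439, -0.003]
force: [-5.4, 1.5, 9.7]
opening: 0.0237
```

{"api": "jog_arm", "payload": {"commands": [1,0,-0.0007,0,0,1,0,0,0,0]}}

```text
t: 9.43
tool_pos: [0.593, 0.0359, 0.0414]
orientation: [1.978, -2.439, -0.003]
force: [-4.1, 1.3, 9.1]
opening: 0.0237
```

{"api": "jog_arm", "payload": {"commands": [1,0,-0.0007,0,0,1,0,0,0,0]}}

```text
t: 9.6
tool_pos: [0.5936, 0.0358, 0.0414]
orientation: [1.978, -2.439, -0.003]
force: [-4.2, 1.3, 9.9]
opening: 0.0243
```

{"api": "jog_arm", "payload": {"commands": [1,0,-0.0005,-0.0003,0,1,0,0,0,0]}}

```text
t: 9.77
tool_pos: [0.5941, 0.0356, 0.0414]
orientation: [1.978, -2.439, -0.003]
force: [-3.5, 1.9, 7.8]
opening: 0.0239
```

{"api": "jog_arm", "payload": {"commands": [1,0,-0.0005,-0.0001,0,1,0,0,0,0]}}

```text
t: 9.93
tool_pos: [0.5945, 0.0355, 0.0414]
orientation: [1.978, -2.439, -0.003]
force: [-3.1, 1.6, 7.1]
opening: 0.0237
```

{"api": "jog_arm", "payload": {"commands": [1,0,-0.0005,0,0,1,0,0,0,0]}}

```text
t: 10.1
tool_pos: [0.595, 0.0354, 0.0414]
orientation: [1.978, -2.439, -0.003]
force: [-3.9, 1.7, 7.6]
opening: 0.0236
```

{"api": "jog_arm", "payload": {"commands": [1,0,-0.0005,0,0,1,0,0,0,0]}}

```text
t: 10.27
tool_pos: [0.5954, 0.0353, 0.0414]
orientation: [1.978, -2.439, -0.003]
force: [-3.3, 0.5, 7.3]
opening: 0.0242
```

{"api": "jog_arm", "payload": {"commands": [1,0,-0.0005,0,0,1,0,0,0,0]}}

```text
t: 10.43
tool_pos: [0.5957, 0.0352, 0.0414]
orientation: [1.978, -2.439, -0.004]
force: [-6.0, 1.1, 8.9]
opening: 0.024
```

{"api": "jog_arm", "payload": {"commands": [1,0,-0.0005,0,0,1,0,0,0,0]}}

```text
t: 10.6
tool_pos: [0.5957, 0.0352, 0.0414]
orientation: [1.977, -2.438, -0.005]
force: [-8.6, 1.6, 10.7]
opening: 0.0238
```

{"api": "jog_arm", "payload": {"commands": [1,0,-0.0005,0,0,1,0,0,0,0]}}

```text
t: 10.77
tool_pos: [0.5958, 0.0352, 0.0414]
orientation: [1.977, -2.437, -0.006]
force: [-10.4, 1.6, 12.4]
opening: 0.0239
```

```bash
python3 - <<'E'
from h import *
from plant import robot
p=robot.read_camera("wrist");pickle.dump(p,open("wrist6.pkl","wb"))
cv2.imwrite("pics/w6.png",cv2.resize(p["img"][140:290,160:360],(800,600),interpolation=cv2.INTER_CUBIC))
s=robot.read_state();print(s["force"],s["wrist_torque"],s["tool_pos"])
E
```

```text
[-10.22132515   1.84947775  13.1147211 ] [0.4192159  1.93264257 0.04335812] [0.59573568 0.0352297  0.04139165]
```

View pics/w6.png

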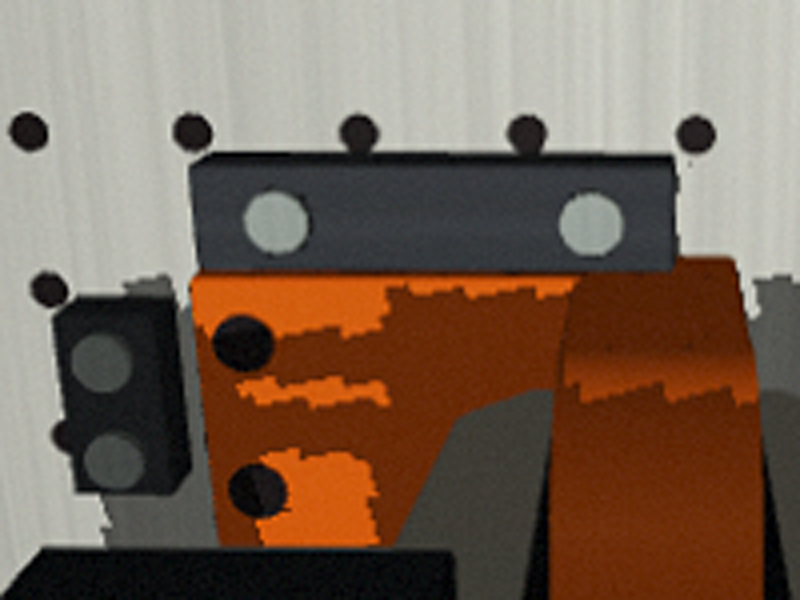

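{"api": "jog_arm", "payload": {"commands": [1,-0.0005,0.0006,-0.0005,0,1,-0.0005,0,0,0,1,-0.0005,0,0,0,1,0,0,0,0]}}

```text
t: 11.15
tool_pos: [0.5957, 0.0353, 0.0414]
orientation: [1.976, -2.437, -0.003]
force: [-7.6, -4.7, 7.7]
opening: 0.0242
```

{"api": "jog_arm", "payload": {"commands": [1,-0.0005,0,0,0,1,0,0,0,0]}}

```text
t: 11.32
tool_pos: [0.5958, 0.0356, 0.0415]
orientation: [1.976, -2.437, -0.003]
force: [-8.3, -5.9, 8.5]
opening: 0.0237
```

{"api": "jog_arm", "payload": {"commands": [1,-0.0005,0,0,0,1,0,0,0,0]}}

```text
t: 11.48
tool_pos: [0.5958, 0.0358, 0.0415]
orientation: [1.975, -2.437, -0.002]
force: [-9.4, -7.3, 8.8]
opening: 0.0237
```

{"api": "jog_arm", "payload": {"commands": [1,-0.0005,0,0,0,1,0,0,0,0]}}

```text
t: 11.65
tool_pos: [0.5959, 0.0362, 0.0415]
orientation: [1.975, -2.437, -0.002]
force: [-9.6, -6.6, 9.5]
opening: 0.0241
```

{"api": "jog_arm", "payload": {"commands": [1,-0.0005,0.0006,-0.0005,0,1,0,0,0,0]}}

```text
t: 11.82
tool_pos: [0.5962, 0.0382, 0.0414]
orientation: [1.977, -2.439, -0.003]
force: [-1.6, -0.6, -1.8]
opening: 0.0241
```

{"api": "jog_arm", "payload": {"commands": [1,-0.0005,0.0002,0,0,1,0,0,0,0]}}

```text
t: 11.98
tool_pos: [0.5964, 0.039, 0.0415]
orientation: [1.978, -2.439, -0.002]
force: [-2.0, 0.9, -1.5]
opening: 0.0239
```

{"api": "jog_arm", "payload": {"commands": [1,-0.0005,0,0,0,1,0,0,0,0]}}

```text
t: 12.15
tool_pos: [0.5966, 0.0394, 0.0417]
orientation: [1.978, -2.439, -0.002]
force: [-2.9, 0.2, -3.0]
opening: 0.0238
```

```bash
python3 - <<'E'
from h import *
from plant import robot
p=robot.read_camera("wrist");pickle.dump(p,open("wrist7.pkl","wb"))
cv2.imwrite("pics/w7.png",cv2.resize(p["img"][140:290,160:360],(800,600),interpolation=cv2.INTER_CUBIC))
s=robot.read_state();print(s["force"],s["wrist_torque"],s["tool_pos"])
E
```

```text
[-2.92253097  0.05511072 -3.6370252 ] [ 0.07200496  0.80958961 -0.02230368] [0.59653866 0.03942073 0.04172274]
```

View pics/w7.png

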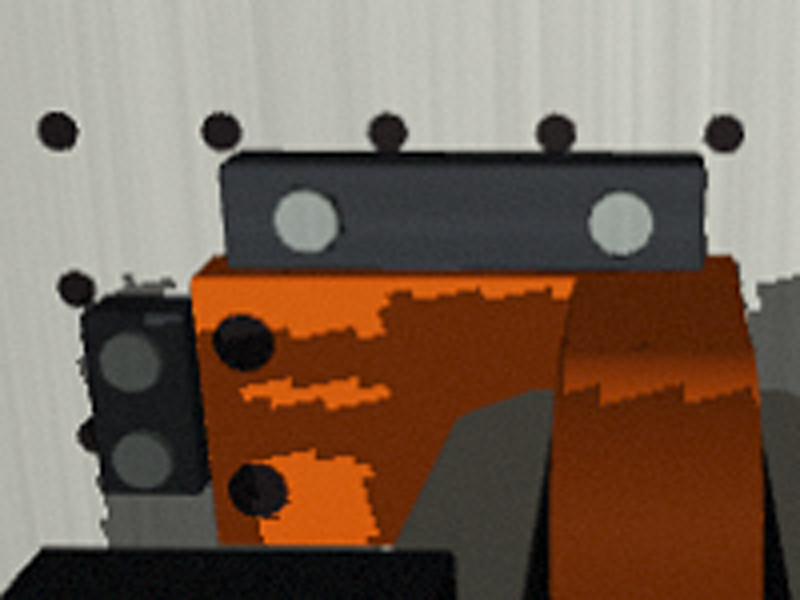

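{"api": "jog_arm", "payload": {"commands": [1,-0.0004,0,0.0003,0,1,0,0,0,0]}}

```text
t: 12.37
tool_pos: [0.5966, 0.0396, 0.0417]
orientation: [1.978, -2.439, -0.002]
force: [-5.6, -0.5, -2.2]
opening: 0.0241
```

{"api": "jog_arm", "payload": {"commands": [1,-0.0004,0,0,0,1,0,0,0,0]}}

```text
t: 12.53
tool_pos: [0.5967, 0.0398, 0.0417]
orientation: [1.977, -2.439, -0.002]
force: [-4.8, -0.3, -1.2]
opening: 0.0238
```

{"api": "jog_arm", "payload": {"commands": [1,-0.0004,0,0,0,1,0,0,0,0]}}

```text
t: 12.7
tool_pos: [0.5967, 0.0402, 0.0417]
orientation: [1.978, -2.439, -0.002]
force: [-5.9, -1.6, -1.9]
opening: 0.024
```

{"api": "jog_arm", "payload": {"commands": [1,-0.0004,0,0,0,1,0,0,0,0]}}

```text
t: 12.87
tool_pos: [0.5968, 0.0406, 0.0417]
orientation: [1.977, -2.439, -0.002]
force: [-5.8, -1.9, -1.5]
opening: 0.0241
```

{"api": "jog_arm", "payload": {"commands": [1,-0.0004,0,0,0,1,0,0,0,0]}}

```text
t: 13.03
tool_pos: [0.5969, 0.041, 0.0417]
orientation: [1.978, -2.439, -0.002]
force: [-5.1, -1.1, -1.3]
opening: 0.0239
```

{"api": "jog_arm", "payload": {"commands": [1,-0.0004,0,0,0,1,0,0,0,0]}}

```text
t: 13.2
tool_pos: [0.597, 0.0414, 0.0417]
orientation: [1.978, -2.439, -0.002]
force: [-5.4, -1.5, -0.8]
opening: 0.0239
```

{"api": "jog_arm", "payload": {"commands": [1,-0.0004,0,0,0,1,0,0,0,0]}}

```text
t: 13.37
tool_pos: [0.597, 0.0415, 0.0417]
orientation: [1.977, -2.438, -0.002]
force: [-7.1, -1.9, -1.5]
opening: 0.0236
```

```bash
python3 - <<'E'
from h import *
from plant import robot
p=robot.read_camera("wrist");pickle.dump(p,open("wrist8.pkl","wb"))
cv2.imwrite("pics/w8.png",cv2.resize(p["img"][140:290,160:360],(800,600),interpolation=cv2.INTER_CUBIC))
s=robot.read_state();print(s["force"],s["wrist_torque"],s["tool_pos"])
E
```

```text
[-6.13379264 -2.00076449 -1.04305098] [-0.37509509  1.23489872 -0.04870263] [0.59701866 0.04155654 0.04169055]
```

View pics/w8.png

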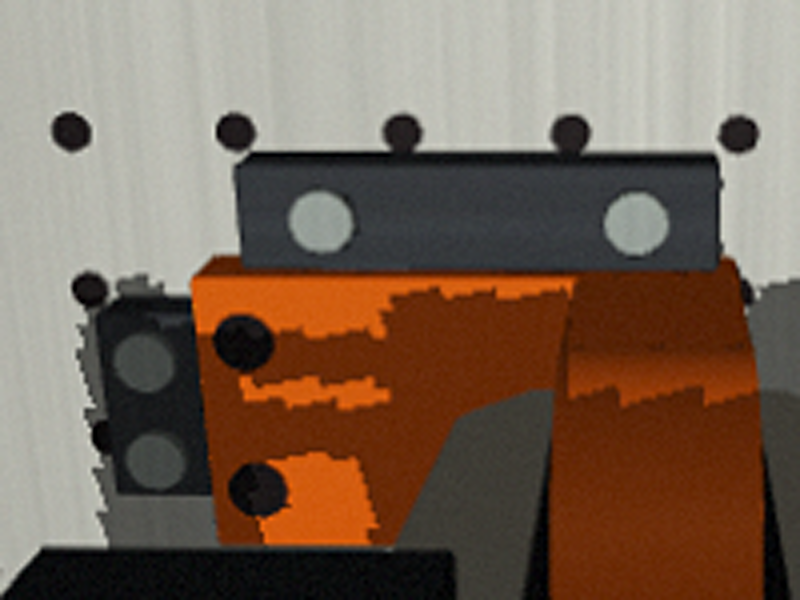

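{"api": "jog_arm", "payload": {"commands": [1,-0.0005,0,0.0003,0,1,0,0,0,0]}}

```text
t: 13.58
tool_pos: [0.597, 0.0416, 0.0416]
orientation: [1.977, -2.438, -0.001]
force: [-8.0, -4.4, 1.0]
opening: 0.0238
```

{"api": "jog_arm", "payload": {"commands": [1,-0.0005,0,0.0003,0,1,0,0,0,0]}}

```text
t: 13.75
tool_pos: [0.5971, 0.0416, 0.0416]
orientation: [1.976, -2.438, -0.0]
force: [-9.7, -5.9, 4.7]
opening: 0.0241
```

{"api": "jog_arm", "payload": {"commands": [1,-0.0005,-0.0002,0.0003,0,1,0,0,0,0]}}

```text
t: 13.92
tool_pos: [0.5972, 0.0416, 0.0416]
orientation: [1.976, -2.437, -0.0]
force: [-13.6, -9.3, 6.9]
opening: 0.0241
```

{"api": "jog_arm", "payload": {"commands": [1,0,0,0,0,1,0,0,0,0,1,0,0,0,0], "grip_force": 6}}

```text
t: 14.17
tool_pos: [0.598, 0.0415, 0.0417]
orientation: [1.976, -2.438, 0.002]
force: [-8.4, -8.7, 4.0]
opening: 0.0242
```

{"api": "jog_arm", "payload": {"commands": [1,0.0005,0.0005,-0.0005,0,1,0.0003,0.0003,0,0,1,0,0,0,0]}}

```text
t: 14.42
tool_pos: [0.5979, 0.0417, 0.042]
orientation: [1.978, -2.44, 0.002]
force: [-3.5, -5.4, -1.6]
opening: 0.0242
```

```bash
python3 - <<'E'
from h import *
from plant import robot
p=robot.read_camera("wrist");pickle.dump(p,open("wrist9.pkl","wb"))
cv2.imwrite("pics/w9.png",cv2.resize(p["img"][140:290,160:360],(800,600),interpolation=cv2.INTER_CUBIC))
s=robot.read_state();print(s["force"],s["wrist_torque"],s["tool_pos"])
E
```

```text
[-3.09180108 -5.85887523 -1.55093258] [-1.0657768   0.47737166 -0.05211891] [0.59788538 0.04170447 0.04201384]
```

View pics/w9.png

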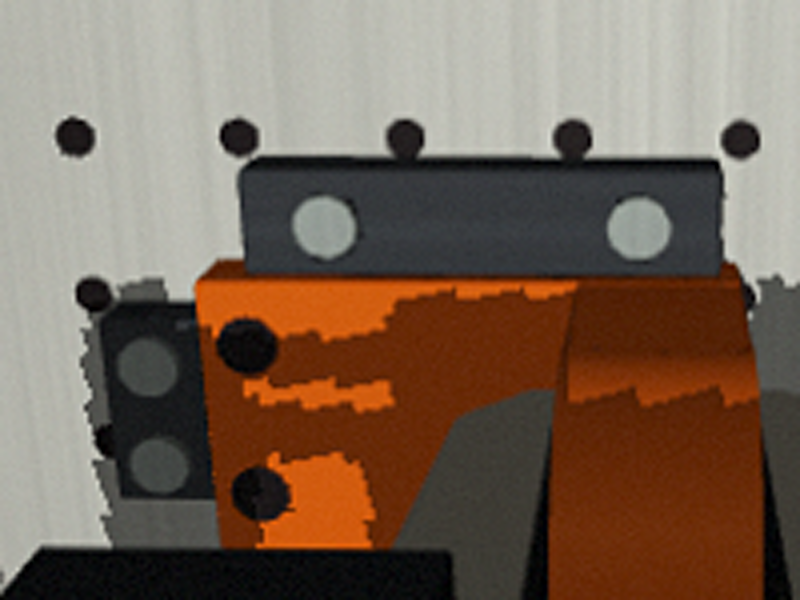

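{"api": "jog_arm", "payload": {"commands": [1,0.0005,0.0003,0,0,1,0.0005,0,0,0,-0.1,0,0,0,0,-0.1,0,0,0,0,-0.1,0,0,0,0,-0.1,0,0,0,0,-0.1,0,0,-0.01,0,-0.1,0,0,-0.02,0,-0.1,0,0,-0.03,0,-0.1,0,0,-0.04,0,-0.1,0,0,-0.04,0,-0.1,0,0,-0.03,0,-0.1,0,0,0,0,-0.1,0,0,0,0]}}

```text
t: 15.63
tool_pos: [0.5991, 0.042, 0.216]
orientation: [-1.976, 2.436, -0.007]
force: [-0.2, 0.1, -0.2]
opening: 0.0515
```

```bash
python3 - <<'E'
from h import *
from plant import robot
p=robot.read_camera("wrist");pickle.dump(p,open("wrist10.pkl","wb"));cv2.imwrite("pics/w10f.png",p["img"])
s=robot.read_state();print(s["force"],s["q"],s["tool_pos"])
for th in ["knob","knob_grip","clamp_arm"]:
    for a in robot.pinpoint(th,p)[:2]:
        uv=(a["position"][1]*640,a["position"][0]*400);print(th,a["score"],uv,onz(p,uv,{"knob":.087,"knob_grip":.101,"clamp_arm":0}[th]))
E
```

```text
[-0.04315038 -0.09546538 -1.11049242] [-1.56156617e-02  1.28058561e-01  1.50053622e+00  9.92452756e-05
  1.51060926e+00  1.76315378e+00] [0.59768372 0.04190966 0.21325679]
knob 0.57 (195.51999999999998, 285.2) [[0.53061182 0.19018359 0.087     ]]
clamp_arm 0.89 (295.68, 248.32) [[0.51286306 0.09636194 0.        ]]
```

View pics/w10f.png

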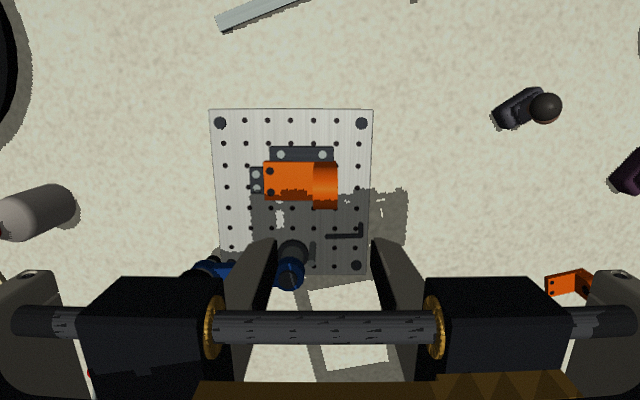

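```bash
python3 - <<'E'
from h import *
from plant import robot
p=robot.read_camera("wrist");pickle.dump(p,open("wrist11.pkl","wb"))
cv2.imwrite("pics/w11.png",cv2.resize(p["img"][95:285,200:390],(600,600),interpolation=cv2.INTER_CUBIC))
s=robot.read_state();print(s["tool_pos"])
plan(s,[.5306,.1895,.16],159.5)
E
```

```text
[0.59601666 0.04185769 0.20983493]
cur yaw -101.92 shift mm [-131.    94.3   50.1] turn 98.58 tilt [-0.0034  0.0001]
```

View pics/w11.png

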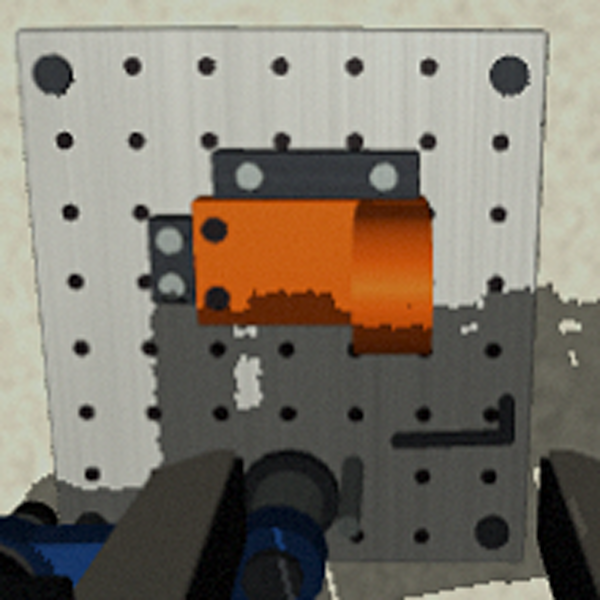

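{"api": "jog_arm", "payload": {"commands": [-0.3,-0.0131,0.0094,0,0,-0.3,-0.0262,0.0189,0,0,-0.3,-0.0262,0.0189,0,0,-0.3,-0.0262,0.0189,0,0,-0.3,-0.0262,0.0189,0,0,-0.3,-0.0131,0.0093,0,0,-0.3,0,0,0,-7.06,-0.3,0,0,0,-7.06,-0.3,0,0,0,-7.06,-0.3,0,0,0,-7.06,-0.3,0,0,0,-7.06,-0.3,0,0,0,-7.06,-0.3,0,0,0,-7.06,-0.3,0,0,0,-7.06,-0.3,0,0,0,-7.06,-0.3,0,0,0,-7.06,-0.3,0,0,0,-7.06,-0.3,0,0,0,-7.06,-0.3,0,0,0,-7.06]}}

```text
t: 17.47
tool_pos: [0.5308, 0.1901, 0.2107]
orientation: [3.13, -0.267, -0.003]
force: [-0.1, -0.7, 0.3]
opening: 0.0604
```

{"api": "jog_arm", "payload": {"commands": [-0.3,0,0,0,-7.06,-0.3,0,0,0,-7.06,-0.3,0,0,0,-7.06,-0.3,0,0,0,-7.06,-0.3,0,0,0,-7.06,-0.3,0,0,0,-7.06,-0.3,0,0,0,-7.06,-0.3,0,0,0,-7.06,-0.3,0,0,0,-7.06,-0.3,0,0,0,-7.06,-0.3,0,0,0,-7.06,-0.3,0,0,0,-7.06,-0.3,0,0,0,-7.06,-0.3,0,0,0,-7.06,-0.3,0,0,0,-7.06,-0.3,0,0,0,-7.06,-0.3,0,0,0,-7.06,-0.3,0,0,0,-7.06,-0.3,0,0,0,-7.06,-0.3,0,0,0,-7.06]}}

```text
t: 19.13
tool_pos: [0.5308, 0.1901, 0.2108]
orientation: [-1.291, -2.862, 0.001]
force: [-0.4, 0.2, -0.5]
opening: 0.0604
```

{"api": "jog_arm", "payload": {"commands": [-0.3,0,0,0,-7.06,-0.3,0,0,0,-7.06,-0.3,0,0,0,-7.06,-0.3,0,0,0,-7.06,-0.3,0,0,0,0,-0.3,0,0,0,0]}}

```text
t: 19.63
tool_pos: [0.5312, 0.1899, 0.2111]
orientation: [-0.57, -3.088, 0.001]
force: [-0.1, 0.0, -0.1]
opening: 0.0603
```

```bash
python3 - <<'E'
from h import *
from plant import robot
p=robot.read_camera("wrist");pickle.dump(p,open("wrist12.pkl","wb"));cv2.imwrite("pics/w12.png",p["img"])
s=robot.read_state();print(s["force"],s["q"],s["tool_pos"])
for th in ["knob","knob_grip","clamp_arm"]:
    for a in robot.pinpoint(th,p)[:2]:
        uv=(a["position"][1]*640,a["position"][0]*400);print(th,a["score"],uv,onz(p,uv,{"knob":.087,"knob_grip":.101,"clamp_arm":0}[th]))
plan(s,[.5306,.1895,.16],159.5)
E
```

```text
[0.2621066  0.38715312 0.47193035] [ 2.52210342e-01  3.85312426e-02  1.59882429e+00  1.50630592e-04
  1.50541271e+00 -2.52389767e+00] [0.53128618 0.18984254 0.21119903]
knob 0.86 (325.376, 193.0) [[0.53010783 0.19033546 0.087     ]]
knob_grip 0.82 (325.824, 198.07999999999998) [[0.53008188 0.19112446 0.101     ]]
cur yaw 159.06 shift mm [ 0.5 -0.5 51.2] turn -0.44 tilt [-0.0012 -0.0001]
```

View pics/w12.png

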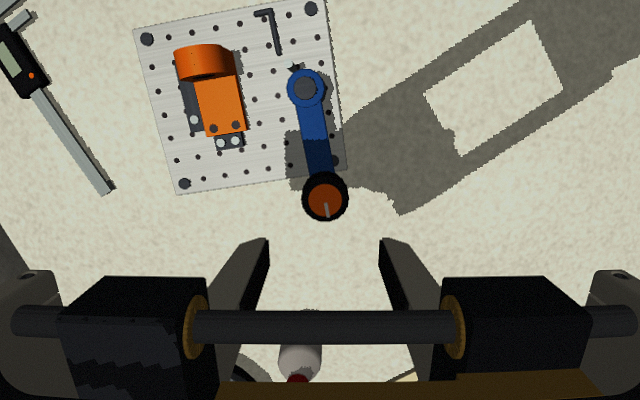

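```bash
python3 - <<'E'
from h import *
p=pickle.load(open("wrist12.pkl","rb"))
cv2.imwrite("pics/w12c.png",cv2.resize(p["img"][60:230,280:360],(376,799),interpolation=cv2.INTER_CUBIC))
print(onz(p,[[325,198]],.113),onz(p,[[305,88]],.078))
b=lambda y,x:None
E
```

```text
[[0.52953768 0.1875077  0.113     ]] [[0.51397181 0.09853283 0.078     ]]
```

View pics/w12c.png

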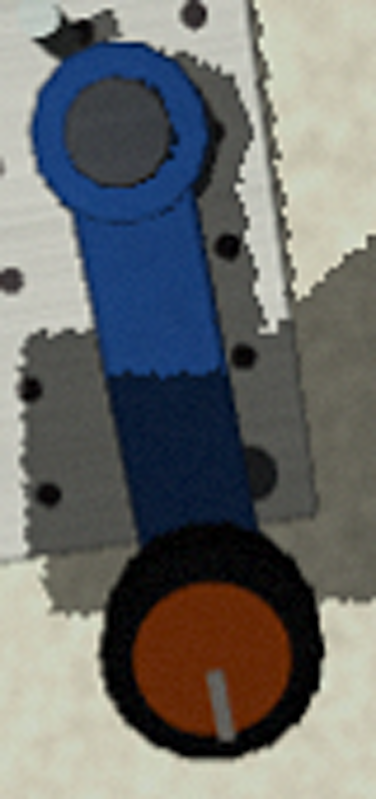

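{"api": "jog_arm", "payload": {"commands": [-0.3,0.0009,-0.0013,0.02,0,-0.3,0,0,0.03,0,-0.3,0,0,0.03,0,-0.3,0,0,0.03,0,-0.3,0,0,0.0188,0,-0.3,0,0,0,0,-0.3,0,0,0,0,0.0,0,0,0,0,1,0,0,0,0,1,0,0,0,0,1,0,0,0,0,1,0,0,0,0,1,0,0,0,0,1,0,0,0,0], "grip_force": 30}}

```text
t: 21.0
tool_pos: [0.5313, 0.1894, 0.0848]
orientation: [0.564, 3.089, 0.003]
force: [-4.1, 3.0, 7.1]
opening: 0.0395
```

```bash
python3 - <<'E'
from h import *
from plant import robot
p=robot.read_camera("wrist");pickle.dump(p,open("wrist13.pkl","wb"));cv2.imwrite("pics/w13.png",p["img"])
s=robot.read_state();print(s["force"],s["wrist_torque"],s["opening"],s["q"],s["tool_pos"])
pos,R=tool(s)
P=np.array([.5142,.0977]);d=pos[:2]-P;print("radius",np.hypot(*d),"ang",np.degrees(np.arctan2(d[1],d[0])))
print("pivot in tool",R.T@np.r_[P-pos[:2],0]*1e3)
plan(s,pos,159.5)
E
```

```text
[-2.39190507  1.85694358  7.04565614] [ 0.45095974  0.51030865 -0.07804725] 0.039456858106356026 [ 2.50947272e-01  1.35960104e-01  1.73313494e+00  9.10680419e-04
  1.27043025e+00 -2.52974445e+00] [0.53127727 0.1893881  0.08481695]
radius 0.09326489185486739 ang 79.44933067745936
pivot in tool [-16.42426309 -91.80718739  -0.1548464 ]
cur yaw 159.31 shift mm [0. 0. 0.] turn -0.19 tilt [0.0018 0.0014]
```

View pics/w13.png

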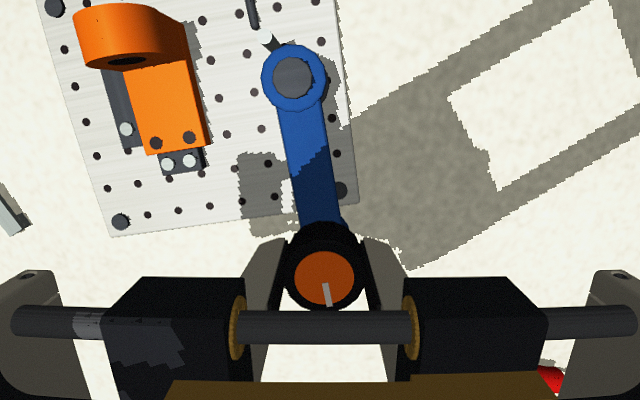

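{"api": "jog_arm", "payload": {"commands": [1,-0.0036,0.0004,-0.0015,2.25,1,-0.00716,0.001,0,4.5,1,-0.00716,0.001,0,4.5,1,-0.00716,0.001,0,4.5,1,-0.00716,0.001,0,4.5,1,-0.00716,0.001,0,4.5,1,-0.00716,0.001,0,4.5,1,-0.00716,0.001,0,4.5]}}

```text
t: 21.72
tool_pos: [0.5779, 0.1651, 0.0849]
orientation: [-1.441, -2.79, -0.002]
force: [-2.7, 5.6, -0.4]
opening: 0.0392
```

```bash
cat > st.py <<'E'
from h import *
from plant import robot
s=robot.read_state();pos,R=tool(s)
P=np.array([.5142,.0977]);d=pos[:2]-P;print("radius",np.hypot(*d),"ang",np.degrees(np.arctan2(d[1],d[0])),"yaw",np.degrees(np.arctan2(R[1,0],R[0,0])))
print("F",np.round(s["force"],2),"Ftool",np.round(R.T@s["force"],2),"M",np.round(s["wrist_torque"],3),"q6",s["q"][5],"open",s["opening"],pos)
print("pivot in tool",R.T@np.r_[P-pos[:2],0]*1e3)
E
python3 st.py
```

```text
radius 0.09272915390219089 ang 46.59714783613488 yaw 125.35993087925291
F [-2.73  5.55 -0.36] Ftool [6.11 0.98 0.37] M [1.053 0.36  0.029] q6 -1.9968408622003655 open 0.039176583439209496 [0.5779164  0.16507148 0.08494135]
pivot in tool [-18.07023812 -90.95137579  -0.09858474]
```

{"api": "jog_arm", "payload": {"commands": [1,-0.00716,0.001,0,4.5,1,-0.00716,0.001,0,4.5,1,-0.00716,0.001,0,4.5,1,-0.00716,0.001,0,4.5,1,-0.00716,0.001,0,4.5,1,-0.00716,0.001,0,4.5,1,-0.00716,0.001,0,4.5,1,-0.00716,0.001,0,4.5,1,-0.00716,0.001,0,4.5,1,-0.00716,0.001,0,4.5,1,-0.0048,0.0006,0,3,1,0,0,0,0,1,0,0,0,0]}}

```text
t: 22.8
tool_pos: [0.6061, 0.0942, 0.0849]
orientation: [2.448, 1.968, 0.001]
force: [1.3, -0.1, -2.2]
opening: 0.039
```

```bash
python3 st.py
```

```text
radius 0.09193479274679316 ang -2.202498871187122 yaw 77.61204144225259
F [ 1.32 -0.12 -2.22] Ftool [0.16 1.32 2.22] M [ 0.071 -0.36  -0.055] q6 -1.2839042315772233 open 0.03902812075137596 [0.60606688 0.09416682 0.08493988]
pivot in tool [-1.62572861e+01 -9.04859095e+01 -8.34058583e-02]
```

{"api": "jog_arm", "payload": {"commands": [1,-0.0024,0.0003,0,1.5,1,-0.0024,0.0003,0,1.5,1,-0.0024,0.0003,0,1.5,1,-0.0024,0.0003,0,1.5,1,-0.0024,0.0003,0,1.5,1,0,0,0,0]}}

```text
t: 23.3
tool_pos: [0.6047, 0.0827, 0.085]
orientation: [2.573, 1.801, 0.003]
force: [2.9, 2.2, -2.8]
opening: 0.0393
```

{"api": "jog_arm", "payload": {"commands": [1,-0.0012,0.00015,0,0.75,1,0,0,0,0]}}

```text
t: 23.47
tool_pos: [0.6046, 0.0817, 0.085]
orientation: [2.584, 1.786, 0.004]
force: [3.7, 2.7, -4.2]
opening: 0.0395
```

{"api": "jog_arm", "payload": {"commands": [1,-0.0012,0.00015,0,0.75,1,0,0,0,0]}}

```text
t: 23.63
tool_pos: [0.6044, 0.0806, 0.085]
orientation: [2.596, 1.769, 0.004]
force: [4.7, 3.0, -4.1]
opening: 0.039
```

```bash
python3 st.py
```

```text
radius 0.09177467201792472 ang -10.726299821137864 yaw 68.54346170760061
F [ 4.71  3.01 -4.13] Ftool [4.52 3.28 4.14] M [ 0.665 -0.944  0.037] q6 -1.1484503263491943 open 0.03904186472659436 [0.60437114 0.08061912 0.08502689]
pivot in tool [-17.08705941 -90.1697459   -0.19937317]
```

{"api": "jog_arm", "payload": {"commands": [1,-0.0012,0.0,0,0.75,1,0,0,0,0]}}

```text
t: 23.8
tool_pos: [0.6041, 0.0794, 0.085]
orientation: [2.607, 1.752, 0.004]
force: [4.7, 4.0, -4.1]
opening: 0.0396
```

{"api": "jog_arm", "payload": {"commands": [1,-0.0012,0.0,0,0.75,1,0,0,0,0]}}

```text
t: 23.97
tool_pos: [0.6039, 0.0787, 0.085]
orientation: [2.618, 1.735, 0.006]
force: [6.6, 5.3, -6.3]
opening: 0.0393
```

{"api": "jog_arm", "payload": {"commands": [1,-0.001,0.0,0,0.3,1,0,0,0,0]}}

```text
t: 24.13
tool_pos: [0.6038, 0.0786, 0.0851]
orientation: [2.623, 1.729, 0.008]
force: [8.5, 8.8, -7.7]
opening: 0.0394
```

```bash
python3 st.py
```

```text
radius 0.09165221150219009 ang -12.013035810286608 yaw 66.78711516873356
F [ 8.53  8.84 -7.66] Ftool [11.46  4.33  7.72] M [ 1.59  -1.705 -0.006] q6 -1.1226400299702104 open 0.039386624812531724 [0.60384505 0.07862404 0.0850697 ]
pivot in tool [-17.80162014 -89.90620515  -0.32321788]
```

{"api": "jog_arm", "payload": {"commands": [1,0.0015,-0.001,0.001,0,-0.2,0,0,0,0,-0.2,0,0,0,0,-0.2,0,0,0,0,-0.2,0,0,0,0,-0.2,0,0,0,0]}}

```text
t: 24.63
tool_pos: [0.6015, 0.0784, 0.0834]
orientation: [-2.623, -1.728, 0.001]
force: [0.2, 0.9, 0.0]
opening: 0.0557
```

```bash
python3 - <<'E'
from h import *
from plant import robot
p=robot.read_camera("wrist");pickle.dump(p,open("wrist14.pkl","wb"));cv2.imwrite("pics/w14.png",p["img"])
E
python3 st.py
```

```text
radius 0.08943258669017587 ang -12.428950229869768 yaw 66.74433123050103
F [ 0.57  0.22 -0.52] Ftool [0.42 0.44 0.52] M [ 0.008 -0.102 -0.077] q6 -1.1197026026160775 open 0.055808460864214496 [0.60153661 0.07845153 0.08339432]
pivot in tool [-1.67989595e+01 -8.78406559e+01  4.12594449e-02]
```

View pics/w14.png

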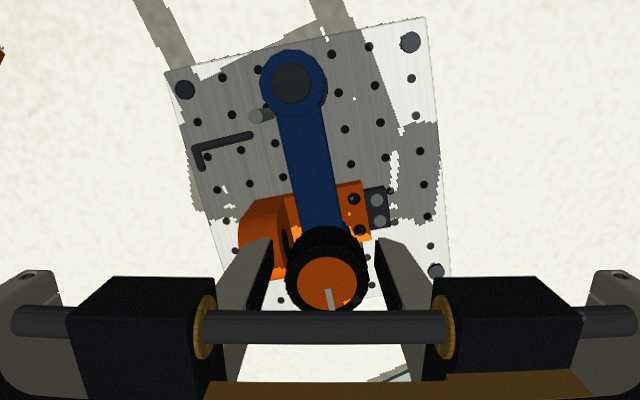

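{"api": "jog_arm", "payload": {"commands": [-0.2,0.001,0.0023,0,0,-0.2,0,0,0,-6.8,-0.2,0,0,0,-6.8,-0.2,0,0,0,-6.8,-0.2,0,0,0,-6.8,-0.2,0,0,0,-6.8,-0.2,0,0,0,-6.8,-0.2,0,0,0,-6.8,-0.2,0,0,0,-6.8,-0.2,0,0,0,-6.8,-0.2,0,0,0,-6.8,-0.2,0,0,0,-6.8,-0.2,0,0,0,-6.8,-0.2,0,0,0,0,-0.2,0,0,0,0]}}

```text
t: 25.93
tool_pos: [0.6043, 0.0785, 0.0835]
orientation: [-0.862, -3.021, 0.0]
force: [0.8, -0.1, -0.6]
opening: 0.0558
```

```bash
python3 - <<'E'
from h import *
from plant import robot
p=robot.read_camera("wrist");pickle.dump(p,open("wrist15.pkl","wb"));cv2.imwrite("pics/w15.png",p["img"])
E
python3 st.py
```

```text
radius 0.09215988763876298 ang -11.992744750896572 yaw 148.1002455820552
F [ 0.28 -0.31  0.24] Ftool [-0.41 -0.11 -0.24] M [ 0.125 -0.114 -0.041] q6 -2.539692168797915 open 0.05549215700928227 [0.6043484  0.0785503  0.08351003]
pivot in tool [ 8.66530097e+01 -3.13799426e+01  2.52322270e-03]
```

View pics/w15.png

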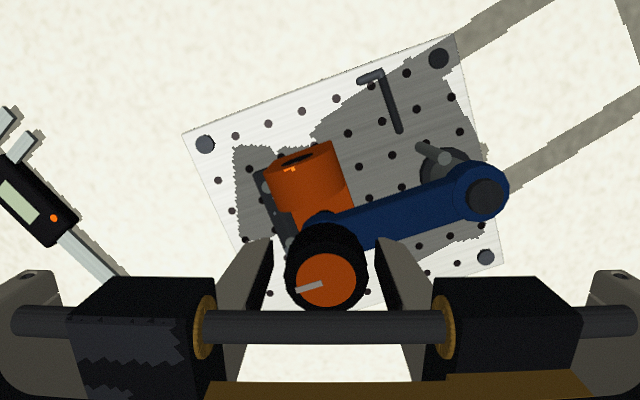

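{"api": "jog_arm", "payload": {"commands": [1,0,0,0,0,1,0,0,0,0,1,0,0,0,0,1,0,0,0,0,1,0,0,0,0], "grip_force": 35}}

```text
t: 26.4
tool_pos: [0.6037, 0.0789, 0.0835]
orientation: [-0.857, -3.021, -0.0]
force: [-4.0, 2.5, 4.3]
opening: 0.0394
```

```bash
cat > tq.py <<'E'
from plant import robot
import numpy as np
for i in range(2):
    s=robot.read_state();print("%.2f q6 %.4f Mz %.3f M %s tau6 %.4f F %s open %.4f pos %s"%(s["t"],s["q"][5],s["wrist_torque"][2],np.round(s["wrist_torque"][:2],2),s["joint_torque"][5],np.round(s["force"],1),s["opening"],np.round(s["tool_pos"],4)))
E
python3 tq.py
```

```text
26.40 q6 -2.5433 Mz -0.065 M [0.45 0.67] tau6 0.0022 F [-4.   2.5  4.3] open 0.0394 pos [0.6037 0.0789 0.0835]
26.40 q6 -2.5433 Mz -0.065 M [0.45 0.67] tau6 0.0022 F [-4.   2.5  4.3] open 0.0394 pos [0.6037 0.0789 0.0835]
```

{"api": "jog_arm", "payload": {"commands": [1,0,0,0,4,1,0,0,0,4,1,0,0,0,4,1,0,0,0,4,1,0,0,0,4]}}

```text
t: 26.82
tool_pos: [0.6037, 0.079, 0.0835]
orientation: [-1.373, -2.824, 0.0]
force: [-5.3, 2.5, 2.4]
opening: 0.0397
```

```bash
python3 tq.py
```

```text
26.82 q6 -2.1912 Mz 0.155 M [0.47 0.69] tau6 -1.5886 F [-5.3  2.5  2.4] open 0.0397 pos [0.6037 0.079  0.0835]
26.82 q6 -2.1912 Mz 0.155 M [0.47 0.69] tau6 -1.5886 F [-5.3  2.5  2.4] open 0.0397 pos [0.6037 0.079  0.0835]
```

{"api": "jog_arm", "payload": {"commands": [1,0,0,0,5,1,0,0,0,5,1,0,0,0,5,1,0,0,0,5]}}

```text
t: 27.15
tool_pos: [0.6037, 0.0789, 0.0835]
orientation: [-1.844, -2.542, 0.001]
force: [-4.6, 2.1, 3.6]
opening: 0.0392
```

```bash
cat > tq.py <<'E'
from plant import robot
import numpy as np,sys
n=int(sys.argv[1]) if len(sys.argv)>1 else 4
L=[]
for i in range(n):
    s=robot.read_state();L.append([s["wrist_torque"][2],s["joint_torque"][5],*s["force"]])
    if i<n-1: robot.read_camera("wrist")
print("%.2f q6 %.4f Mz %s tau6 %s F %s pos %s"%(s["t"],s["q"][5],np.round([l[0] for l in L],3),np.round([l[1] for l in L],3),np.round(np.mean(L,0)[2:],1),np.round(s["tool_pos"],4)), "mean",np.round(np.mean(L,0)[:2],3))
E
python3 tq.py 4
```

```text
27.30 q6 -1.8446 Mz [0.169 0.141 0.152 0.149] tau6 [-2.026 -1.194  1.911  0.801] F [-4.8  2.4  3.5] pos [0.6038 0.0789 0.0836] mean [ 0.153 -0.127]
```

{"api": "jog_arm", "payload": {"commands": [1,0,0,0,4,1,0,0,0,4,1,0,0,0,4]}}

```text
t: 27.55
tool_pos: [0.6037, 0.0789, 0.0835]
orientation: [-2.098, -2.337, 0.001]
force: [-5.2, 2.4, 3.1]
opening: 0.0393
```

```bash
python3 tq.py 3
```

```text
27.65 q6 -1.6331 Mz [0.183 0.151 0.141] tau6 [-1.621 -0.954  1.531] F [-4.6  2.   3. ] pos [0.6037 0.0789 0.0835] mean [ 0.159 -0.348]
```

{"api": "jog_arm", "payload": {"commands": [1,0,0,0,4,1,0,0,0,4,1,0,0,0,4]}}

```text
t: 27.9
tool_pos: [0.6037, 0.0789, 0.0835]
orientation: [-2.331, -2.105, 0.001]
force: [-4.5, 1.4, 3.7]
opening: 0.0395
```

```bash
python3 tq.py 3
```

```text
28.00 q6 -1.4237 Mz [0.202 0.153 0.132] tau6 [-1.62  -0.957  1.522] F [-4.9  1.7  3.5] pos [0.6037 0.0789 0.0835] mean [ 0.162 -0.352]
```

{"api": "jog_arm", "payload": {"commands": [1,0,0,0,4,1,0,0,0,4,1,0,0,0,4]}}

```text
t: 28.25
tool_pos: [0.6037, 0.0789, 0.0835]
orientation: [-2.538, -1.85, 0.001]
force: [-4.8, 2.0, 3.2]
opening: 0.0394
```

```bash
python3 tq.py 3
```

```text
28.35 q6 -1.2143 Mz [0.159 0.119 0.102] tau6 [-1.62  -0.987  1.496] F [-4.4  2.2  3.7] pos [0.6037 0.0789 0.0835] mean [ 0.126 -0.37 ]
```

{"api": "jog_arm", "payload": {"commands": [1,0,0,0,4,1,0,0,0,4,1,0,0,0,4]}}

```text
t: 28.6
tool_pos: [0.6037, 0.0789, 0.0835]
orientation: [-2.718, -1.574, 0.001]
force: [-4.9, 2.1, 3.7]
opening: 0.0397
```

```bash
python3 tq.py 3;python3 - <<'E'
from h import *
from plant import robot
p=robot.read_camera("wrist");cv2.imwrite("pics/w16.png",p["img"])
E
```

```text
28.70 q6 -1.0048 Mz [0.18  0.128 0.119] tau6 [-1.62  -0.976  1.508] F [-4.5  2.4  3.6] pos [0.6037 0.0789 0.0835] mean [ 0.142 -0.363]
```

View pics/w16.png

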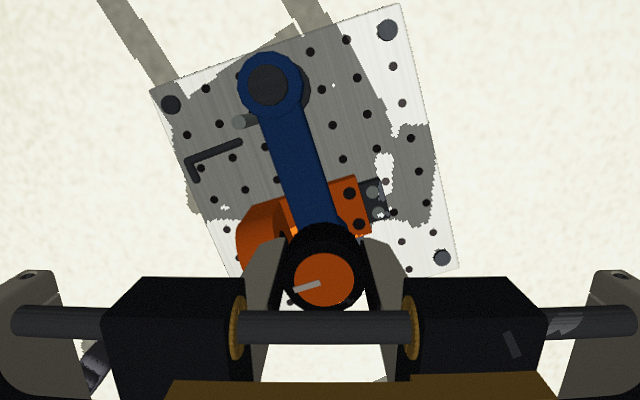

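{"api": "jog_arm", "payload": {"commands": [1,0,0,0,4,1,0,0,0,4,1,0,0,0,4]}}

```text
t: 29.0
tool_pos: [0.6037, 0.0789, 0.0835]
orientation: [-2.868, -1.282, 0.001]
force: [-4.2, 2.2, 4.2]
opening: 0.0396
```

```bash
python3 tq.py 3
```

```text
29.10 q6 -0.7955 Mz [0.152 0.105 0.09 ] tau6 [-1.621 -0.981  1.503] F [-4.1  2.1  3.7] pos [0.6037 0.0789 0.0835] mean [ 0.116 -0.366]
```

{"api": "jog_arm", "payload": {"commands": [1,0,0,0,4,1,0,0,0,4,1,0,0,0,4]}}

```text
t: 29.35
tool_pos: [0.6037, 0.0789, 0.0836]
orientation: [-2.986, -0.975, 0.002]
force: [-4.7, 2.3, 4.4]
opening: 0.0395
```

```bash
python3 tq.py 3
```

```text
29.45 q6 -0.5860 Mz [0.17  0.092 0.092] tau6 [-1.62  -0.981  1.503] F [-5.1  1.9  4.2] pos [0.6037 0.0789 0.0835] mean [ 0.118 -0.366]
```

{"api": "jog_arm", "payload": {"commands": [1,0,0,0,4,1,0,0,0,4,1,0,0,0,4]}}

```text
t: 29.7
tool_pos: [0.6037, 0.079, 0.0836]
orientation: [-3.071, -0.657, 0.002]
force: [-4.9, 2.0, 4.5]
opening: 0.0396
```

```bash
python3 tq.py 3
```

```text
29.80 q6 -0.3765 Mz [0.22  0.087 0.128] tau6 [-1.62  -0.98   1.503] F [-4.9  2.   3.7] pos [0.6037 0.0789 0.0835] mean [ 0.145 -0.366]
```

{"api": "jog_arm", "payload": {"commands": [1,0,0,0,4,1,0,0,0,4,1,0,0,0,4]}}

```text
t: 30.05
tool_pos: [0.6037, 0.0789, 0.0835]
orientation: [-3.123, -0.333, 0.002]
force: [-4.7, 1.9, 4.4]
opening: 0.0392
```

```bash
python3 tq.py 3
```

```text
30.15 q6 -0.1671 Mz [0.217 0.154 0.056] tau6 [-1.62  -0.981  1.502] F [-4.6  2.1  3.9] pos [0.6037 0.0789 0.0835] mean [ 0.142 -0.366]
```

{"api": "jog_arm", "payload": {"commands": [1,0,0,0,3,1,0,0,0,3]}}

```text
t: 30.32
tool_pos: [0.6036, 0.0789, 0.0835]
orientation: [-3.137, -0.171, 0.002]
force: [-4.1, 2.3, 4.1]
opening: 0.0394
```

```bash
python3 tq.py 2
```

```text
30.37 q6 -0.0588 Mz [0.134 0.146] tau6 [-1.39  -0.764] F [-4.3  2.1  4.1] pos [0.6037 0.0789 0.0836] mean [ 0.14  -1.077]
```

{"api": "jog_arm", "payload": {"commands": [1,0,0,0,3,1,0,0,0,3]}}

```text
t: 30.53
tool_pos: [0.6037, 0.0789, 0.0835]
orientation: [-3.141, -0.006, 0.002]
force: [-4.7, 2.2, 3.2]
opening: 0.0395
```

```bash
python3 tq.py 2
```

```text
30.58 q6 0.0460 Mz [0.154 0.072] tau6 [-1.345 -0.756] F [-4.6  2.3  3.7] pos [0.6036 0.0789 0.0835] mean [ 0.113 -1.051]
```

{"api": "jog_arm", "payload": {"commands": [1,0,0,0,2.5]}}

```text
t: 30.67
tool_pos: [0.6037, 0.079, 0.0835]
orientation: [-3.141, 0.059, 0.002]
force: [-4.0, 2.0, 3.6]
opening: 0.0395
```

```bash
python3 tq.py 1
```

```text
30.67 q6 0.0831 Mz [0.163] tau6 [-1.33] F [-4.   2.   3.6] pos [0.6037 0.079  0.0835] mean [ 0.163 -1.33 ]
```

{"api": "jog_arm", "payload": {"commands": [1,0,0,0,2.5]}}

```text
t: 30.75
tool_pos: [0.6037, 0.079, 0.0836]
orientation: [-3.139, 0.13, 0.002]
force: [-4.9, 1.8, 3.7]
opening: 0.0394
```

```bash
python3 tq.py 1
```

```text
30.75 q6 0.1284 Mz [0.189] tau6 [-1.083] F [-4.9  1.8  3.7] pos [0.6037 0.079  0.0836] mean [ 0.189 -1.083]
```

{"api": "jog_arm", "payload": {"commands": [1,0,0,0,2.5]}}

```text
t: 30.83
tool_pos: [0.6037, 0.079, 0.0835]
orientation: [-3.135, 0.199, 0.002]
force: [-4.9, 1.8, 3.6]
opening: 0.0395
```

```bash
python3 tq.py 1
```

```text
30.83 q6 0.1723 Mz [0.171] tau6 [-0.949] F [-4.9  1.8  3.6] pos [0.6037 0.079  0.0835] mean [ 0.171 -0.949]
```

{"api": "jog_arm", "payload": {"commands": [1,0,0,0,2.5]}}

```text
t: 30.92
tool_pos: [0.6036, 0.079, 0.0835]
orientation: [-3.13, 0.267, 0.002]
force: [-4.5, 1.5, 4.1]
opening: 0.0399
```

```bash
python3 tq.py 1
```

```text
30.92 q6 0.2159 Mz [0.162] tau6 [-0.934] F [-4.5  1.5  4.1] pos [0.6036 0.079  0.0835] mean [ 0.162 -0.934]
```

{"api": "jog_arm", "payload": {"commands": [1,0,0,0,2.5]}}

```text
t: 31.0
tool_pos: [0.6036, 0.0789, 0.0835]
orientation: [-3.123, 0.336, 0.002]
force: [-5.3, 1.9, 3.5]
opening: 0.04
```

```bash
python3 tq.py 1
```

```text
31.00 q6 0.2596 Mz [0.162] tau6 [-0.933] F [-5.3  1.9  3.5] pos [0.6036 0.0789 0.0835] mean [ 0.162 -0.933]
```

{"api": "jog_arm", "payload": {"commands": [1,0,0,0,2.5]}}

```text
t: 31.08
tool_pos: [0.6037, 0.079, 0.0835]
orientation: [-3.115, 0.404, 0.002]
force: [-5.0, 2.6, 3.5]
opening: 0.0391
```

```bash
python3 tq.py 1
```

```text
31.08 q6 0.3032 Mz [0.179] tau6 [-0.933] F [-5.   2.6  3.5] pos [0.6037 0.079  0.0835] mean [ 0.179 -0.933]
```

{"api": "jog_arm", "payload": {"commands": [1,0,0,0,2.5]}}

```text
t: 31.17
tool_pos: [0.6037, 0.079, 0.0835]
orientation: [-3.106, 0.472, 0.002]
force: [-4.8, 2.3, 3.9]
opening: 0.0396
```

```bash
python3 tq.py 1
```

```text
31.17 q6 0.3468 Mz [0.178] tau6 [-0.933] F [-4.8  2.3  3.9] pos [0.6037 0.079  0.0835] mean [ 0.178 -0.933]
```

{"api": "jog_arm", "payload": {"commands": [1,0,0,0,2.5]}}

```text
t: 31.25
tool_pos: [0.6037, 0.079, 0.0835]
orientation: [-3.095, 0.539, 0.002]
force: [-5.3, 1.8, 4.3]
opening: 0.0393
```

```bash
python3 tq.py 1
```

```text
31.25 q6 0.3905 Mz [0.081] tau6 [-0.933] F [-5.3  1.8  4.3] pos [0.6037 0.079  0.0835] mean [ 0.081 -0.933]
```

{"api": "jog_arm", "payload": {"commands": [1,0,0,0,2.5]}}

```text
t: 31.33
tool_pos: [0.6036, 0.079, 0.0835]
orientation: [-3.082, 0.607, 0.002]
force: [-5.2, 1.9, 3.8]
opening: 0.0394
```

```bash
python3 tq.py 1
```

```text
31.33 q6 0.4341 Mz [0.194] tau6 [-0.933] F [-5.2  1.9  3.8] pos [0.6036 0.079  0.0835] mean [ 0.194 -0.933]
```

{"api": "jog_arm", "payload": {"commands": [1,0,0,0,2.5]}}

```text
t: 31.42
tool_pos: [0.6037, 0.079, 0.0836]
orientation: [-3.068, 0.674, 0.002]
force: [-5.2, 2.0, 2.8]
opening: 0.0396
```

```bash
python3 tq.py 1
```

```text
31.42 q6 0.4777 Mz [0.225] tau6 [-0.933] F [-5.2  2.   2.8] pos [0.6037 0.079  0.0836] mean [ 0.225 -0.933]
```

```bash
python3 tq.py 14; python3 - <<'E'
from plant import robot;import cv2
p=robot.read_camera("side");cv2.imwrite("pics/s17.png",cv2.resize(p["img"][150:240,260:360],(800,720),interpolation=cv2.INTER_CUBIC))
E
```

```text
32.07 q6 0.4757 Mz [0.225 0.039 0.116 0.065 0.062 0.044 0.057 0.105 0.064 0.036 0.034 0.082
 0.063 0.133] tau6 [-0.933 -0.57   0.97   0.418  0.177  0.11   0.094  0.091  0.09   0.09
  0.09   0.09   0.09   0.09 ] F [-4.8  2.   3.7] pos [0.6037 0.079  0.0835] mean [0.08  0.064]
```

View pics/s17.png

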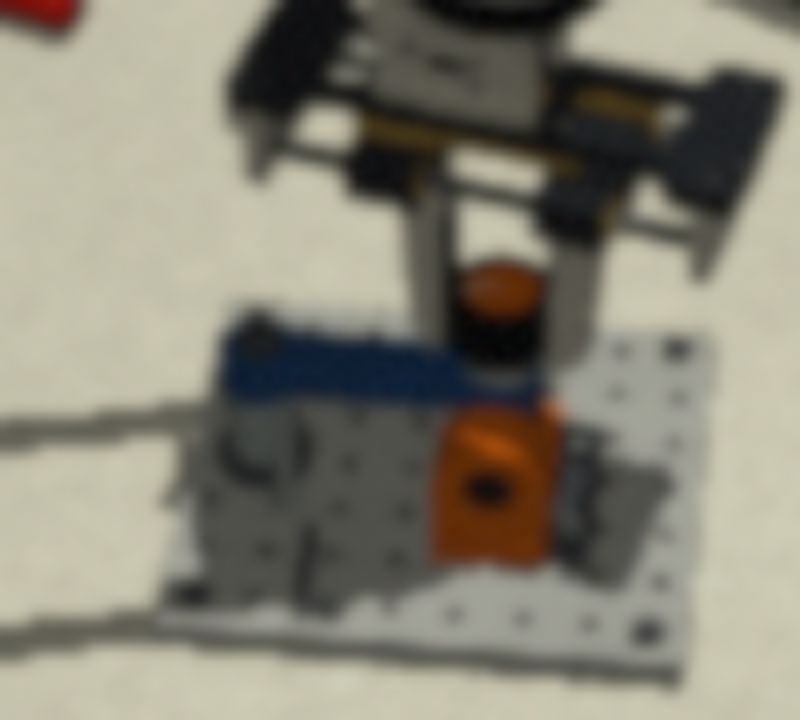

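{"api": "jog_arm", "payload": {"commands": [1,0,0,0,2.5,1,0,0,0,2.5,1,0,0,0,2.5]}}

```text
t: 32.37
tool_pos: [0.6037, 0.079, 0.0835]
orientation: [-3.018, 0.873, 0.002]
force: [-5.3, 2.1, 3.2]
opening: 0.039
```

```bash
python3 tq.py 1
```

```text
32.37 q6 0.6086 Mz [0.161] tau6 [-0.954] F [-5.3  2.1  3.2] pos [0.6037 0.079  0.0835] mean [ 0.161 -0.954]
```

{"api": "jog_arm", "payload": {"commands": [1,0,0,0,2.5]}}

```text
t: 32.45
tool_pos: [0.6037, 0.079, 0.0835]
orientation: [-2.998, 0.939, 0.002]
force: [-5.1, 1.5, 3.8]
opening: 0.0394
```

```bash
python3 tq.py 1
```

```text
32.45 q6 0.6523 Mz [0.169] tau6 [-0.936] F [-5.1  1.5  3.8] pos [0.6037 0.079  0.0835] mean [ 0.169 -0.936]
```

{"api": "jog_arm", "payload": {"commands": [1,0,0,0,2.5]}}

```text
t: 32.53
tool_pos: [0.6037, 0.079, 0.0835]
orientation: [-2.977, 1.004, 0.002]
force: [-5.2, 2.1, 4.2]
opening: 0.0392
```

```bash
python3 tq.py 1
```

```text
32.53 q6 0.6959 Mz [0.186] tau6 [-0.932] F [-5.2  2.1  4.2] pos [0.6037 0.079  0.0835] mean [ 0.186 -0.932]
```

{"api": "jog_arm", "payload": {"commands": [1,0,0,0,2.5]}}

```text
t: 32.62
tool_pos: [0.6037, 0.079, 0.0836]
orientation: [-2.954, 1.069, 0.002]
force: [-4.6, 2.2, 3.4]
opening: 0.0394
```

```bash
python3 tq.py 1
```

```text
32.62 q6 0.7396 Mz [0.143] tau6 [-0.925] F [-4.6  2.2  3.4] pos [0.6037 0.079  0.0836] mean [ 0.143 -0.925]
```

{"api": "jog_arm", "payload": {"commands": [1,0,0,0,2.5]}}

```text
t: 32.7
tool_pos: [0.6037, 0.079, 0.0836]
orientation: [2.93, -1.133, -0.002]
force: [-5.0, 2.4, 5.0]
opening: 0.0393
```

```bash
python3 tq.py 1
```

```text
32.70 q6 0.7832 Mz [0.175] tau6 [-0.915] F [-5.   2.4  5. ] pos [0.6037 0.079  0.0836] mean [ 0.175 -0.915]
```

{"api": "jog_arm", "payload": {"commands": [1,0,0,0,2.5]}}

```text
t: 32.78
tool_pos: [0.6037, 0.079, 0.0836]
orientation: [2.905, -1.196, -0.002]
force: [-6.3, 2.5, 3.9]
opening: 0.0394
```

```bash
python3 tq.py 1
```

```text
32.78 q6 0.8268 Mz [0.125] tau6 [-0.908] F [-6.3  2.5  3.9] pos [0.6037 0.079  0.0836] mean [ 0.125 -0.908]
```

{"api": "jog_arm", "payload": {"commands": [1,0,0,0,2.5]}}

```text
t: 32.87
tool_pos: [0.6037, 0.079, 0.0836]
orientation: [2.878, -1.259, -0.002]
force: [-5.9, 2.4, 4.3]
opening: 0.0394
```

```bash
python3 tq.py 1
```

```text
32.87 q6 0.8704 Mz [0.19] tau6 [-0.9] F [-5.9  2.4  4.3] pos [0.6037 0.079  0.0836] mean [ 0.19 -0.9 ]
```

{"api": "jog_arm", "payload": {"commands": [1,0,0,0,2.5]}}

```text
t: 32.95
tool_pos: [0.6037, 0.079, 0.0836]
orientation: [2.85, -1.322, -0.002]
force: [-5.5, 1.9, 4.5]
opening: 0.0391
```

```bash
python3 tq.py 1
```

```text
32.95 q6 0.9140 Mz [0.174] tau6 [-0.891] F [-5.5  1.9  4.5] pos [0.6037 0.079  0.0836] mean [ 0.174 -0.891]
```

{"api": "jog_arm", "payload": {"commands": [1,0,0,0,2.5]}}

```text
t: 33.03
tool_pos: [0.6036, 0.079, 0.0836]
orientation: [2.82, -1.384, -0.002]
force: [-4.8, 1.6, 5.3]
opening: 0.0394
```

```bash
python3 tq.py 1
```

```text
33.03 q6 0.9577 Mz [0.201] tau6 [-0.884] F [-4.8  1.6  5.3] pos [0.6036 0.079  0.0836] mean [ 0.201 -0.884]
```

Steady climb: the nose bears since q6≈0.70. Continuing to the peak.

{"api": "jog_arm", "payload": {"commands": [1,0,0,0,2.5]}}

```text
t: 33.12
tool_pos: [0.6037, 0.079, 0.0836]
orientation: [2.79, -1.445, -0.002]
force: [-4.9, 2.3, 5.3]
opening: 0.0396
```

```bash
python3 tq.py 1
```

```text
33.12 q6 1.0013 Mz [0.203] tau6 [-0.875] F [-4.9  2.3  5.3] pos [0.6037 0.079  0.0836] mean [ 0.203 -0.875]
```

{"api": "jog_arm", "payload": {"commands": [1,0,0,0,2.5]}}

```text
t: 33.2
tool_pos: [0.6037, 0.079, 0.0836]
orientation: [2.757, -1.505, -0.002]
force: [-4.7, 2.0, 4.8]
opening: 0.0394
```

```bash
python3 tq.py 1
```

```text
33.20 q6 1.0449 Mz [0.236] tau6 [-0.867] F [-4.7  2.   4.8] pos [0.6037 0.079  0.0836] mean [ 0.236 -0.867]
```

{"api": "jog_arm", "payload": {"commands": [1,0,0,0,2.5]}}

```text
t: 33.28
tool_pos: [0.6037, 0.079, 0.0837]
orientation: [2.724, -1.565, -0.002]
force: [-5.2, 2.1, 5.8]
opening: 0.0394
```

```bash
python3 tq.py 1
```

```text
33.28 q6 1.0886 Mz [0.235] tau6 [-0.86] F [-5.2  2.1  5.8] pos [0.6037 0.079  0.0837] mean [ 0.235 -0.86 ]
```

{"api": "jog_arm", "payload": {"commands": [1,0,0,0,2.5]}}

```text
t: 33.37
tool_pos: [0.6036, 0.079, 0.0837]
orientation: [2.689, -1.624, -0.002]
force: [-5.4, 2.2, 4.7]
opening: 0.0394
```

```bash
python3 tq.py 1
```

```text
33.37 q6 1.1322 Mz [0.247] tau6 [-0.852] F [-5.4  2.2  4.7] pos [0.6036 0.079  0.0837] mean [ 0.247 -0.852]
```

{"api": "jog_arm", "payload": {"commands": [1,0,0,0,2.5]}}

```text
t: 33.45
tool_pos: [0.6036, 0.079, 0.0837]
orientation: [2.653, -1.682, -0.002]
force: [-5.4, 2.7, 5.6]
opening: 0.0397
```

```bash
python3 tq.py 1
```

```text
33.45 q6 1.1758 Mz [0.243] tau6 [-0.845] F [-5.4  2.7  5.6] pos [0.6036 0.079  0.0837] mean [ 0.243 -0.845]
```

{"api": "jog_arm", "payload": {"commands": [1,0,0,0,2.5]}}

```text
t: 33.53
tool_pos: [0.6037, 0.0791, 0.0837]
orientation: [2.616, -1.74, -0.002]
force: [-6.0, 2.7, 5.4]
opening: 0.0395
```

```bash
python3 tq.py 1
```

```text
33.53 q6 1.2194 Mz [0.27] tau6 [-0.838] F [-6.   2.7  5.4] pos [0.6037 0.0791 0.0837] mean [ 0.27  -0.838]
```

{"api": "jog_arm", "payload": {"commands": [1,0,0,0,2.5]}}

```text
t: 33.62
tool_pos: [0.6037, 0.079, 0.0837]
orientation: [2.577, -1.796, -0.002]
force: [-5.3, 2.0, 5.1]
opening: 0.0395
```

```bash
python3 tq.py 1
```

```text
33.62 q6 1.2630 Mz [0.284] tau6 [-0.831] F [-5.3  2.   5.1] pos [0.6037 0.079  0.0837] mean [ 0.284 -0.831]
```

{"api": "jog_arm", "payload": {"commands": [1,0,0,0,2.5]}}

```text
t: 33.7
tool_pos: [0.6037, 0.079, 0.0837]
orientation: [2.537, -1.852, -0.002]
force: [-6.2, 1.4, 5.6]
opening: 0.0395
```

```bash
python3 tq.py 1
```

```text
33.70 q6 1.3067 Mz [0.278] tau6 [-0.826] F [-6.2  1.4  5.6] pos [0.6037 0.079  0.0837] mean [ 0.278 -0.826]
```

Levelling off near the peak.

{"api": "jog_arm", "payload": {"commands": [1,0,0,0,2.5]}}

```text
t: 33.78
tool_pos: [0.6037, 0.079, 0.0837]
orientation: [2.496, -1.907, -0.002]
force: [-5.5, 1.8, 5.2]
opening: 0.0393
```

```bash
python3 tq.py 1
```

```text
33.78 q6 1.3503 Mz [0.298] tau6 [-0.826] F [-5.5  1.8  5.2] pos [0.6037 0.079  0.0837] mean [ 0.298 -0.826]
```

{"api": "jog_arm", "payload": {"commands": [1,0,0,0,2.5]}}

```text
t: 33.87
tool_pos: [0.6037, 0.079, 0.0837]
orientation: [2.454, -1.961, -0.002]
force: [-6.3, 2.8, 4.8]
opening: 0.0395
```

```bash
python3 tq.py 1
```

```text
33.87 q6 1.3940 Mz [0.15] tau6 [-0.921] F [-6.3  2.8  4.8] pos [0.6037 0.079  0.0837] mean [ 0.15  -0.921]
```

{"api": "jog_arm", "payload": {"commands": [1,0,0,0,2.5]}}

```text
t: 33.95
tool_pos: [0.6036, 0.079, 0.0837]
orientation: [2.41, -2.014, -0.002]
force: [-6.3, 3.0, 5.9]
opening: 0.0392
```

```bash
python3 tq.py 1
```

```text
33.95 q6 1.4377 Mz [-0.001] tau6 [-1.043] F [-6.3  3.   5.9] pos [0.6036 0.079  0.0837] mean [-1.000e-03 -1.043e+00]
```

{"api": "jog_arm", "payload": {"commands": [1,0,0,0,2.5]}}

```text
t: 34.03
tool_pos: [0.6037, 0.079, 0.0837]
orientation: [2.366, -2.067, -0.002]
force: [-6.4, 2.1, 5.8]
opening: 0.0395
```

```bash
python3 tq.py 1
```

```text
34.03 q6 1.4815 Mz [-0.047] tau6 [-1.162] F [-6.4  2.1  5.8] pos [0.6037 0.079  0.0837] mean [-0.047 -1.162]
```

{"api": "jog_arm", "payload": {"commands": [1,0,0,0,2.5]}}

```text
t: 34.12
tool_pos: [0.6037, 0.079, 0.0837]
orientation: [2.32, -2.118, -0.002]
force: [-4.5, 2.1, 2.2]
opening: 0.0395
```

```bash
python3 tq.py 1
```

```text
34.12 q6 1.5252 Mz [-0.089] tau6 [-1.19] F [-4.5  2.1  2.2] pos [0.6037 0.079  0.0837] mean [-0.089 -1.19 ]
```

{"api": "jog_arm", "payload": {"commands": [1,0,0,0,2.5]}}

```text
t: 34.2
tool_pos: [0.6037, 0.079, 0.0837]
orientation: [2.273, -2.168, -0.002]
force: [-5.5, 2.3, 4.4]
opening: 0.0397
```

```bash
python3 tq.py 1
```

```text
34.20 q6 1.5688 Mz [0.252] tau6 [-0.935] F [-5.5  2.3  4.4] pos [0.6037 0.079  0.0837] mean [ 0.252 -0.935]
```

{"api": "jog_arm", "payload": {"commands": [1,0,0,0,2.0]}}

```text
t: 34.28
tool_pos: [0.6037, 0.079, 0.0836]
orientation: [2.235, -2.207, -0.002]
force: [-4.8, 2.1, 4.3]
opening: 0.0395
```

```bash
python3 tq.py 1
```

```text
34.28 q6 1.6036 Mz [0.281] tau6 [-0.431] F [-4.8  2.1  4.3] pos [0.6037 0.079  0.0836] mean [ 0.281 -0.431]
```

One click (torque collapsed past the peak, then re-engaged at about 1.55). Stop, release and rise.

{"api": "jog_arm", "payload": {"commands": [1,0,0,0,0,0.0,0,0,0,0,-0.3,0,0,0,0,-0.3,0,0,0,0,-0.3,0,0,0,0,-0.3,0,0,0,0,-0.3,0,0,-0.01,0,-0.3,0,0,-0.03,0,-0.3,0,0,-0.04,0,-0.3,0,0,-0.03,0,-0.3,0,0,-0.02,0,-0.3,0,0,0,0,-0.3,0,0,0,0,-0.3,0,0,0,0]}}

```text
t: 35.45
tool_pos: [0.6039, 0.0785, 0.213]
orientation: [2.237, -2.205, -0.001]
force: [0.2, -0.2, -0.6]
opening: 0.0606
```

```bash
python3 - <<'E'
from h import *
from plant import robot
p=robot.read_camera("wrist");cv2.imwrite("pics/w20.png",p["img"])
cv2.imwrite("pics/w20c.png",cv2.resize(p["img"][60:290,180:460],(800,657),interpolation=cv2.INTER_CUBIC)[:600])
p=robot.read_camera("top");cv2.imwrite("pics/t20.png",p["img"])
E
python3 tq.py 1
```

```text
35.55 q6 1.6011 Mz [-0.045] tau6 [0.] F [ 0.3 -0.2  0. ] pos [0.6032 0.0785 0.2117] mean [-0.045  0.   ]
```

View pics/w20.png

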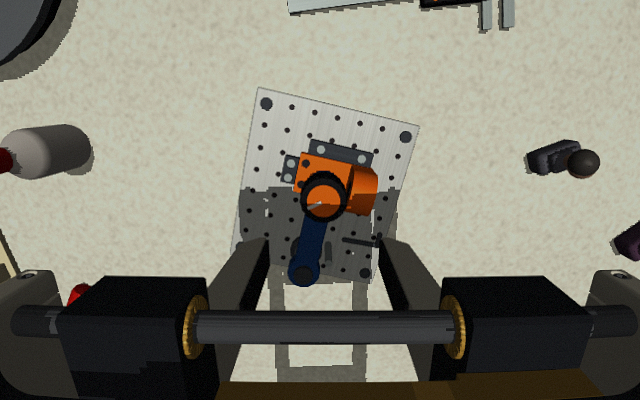

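View pics/t20.png

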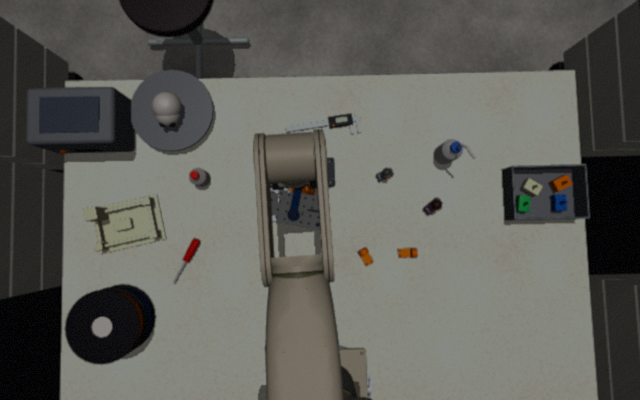

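View pics/w20c.png

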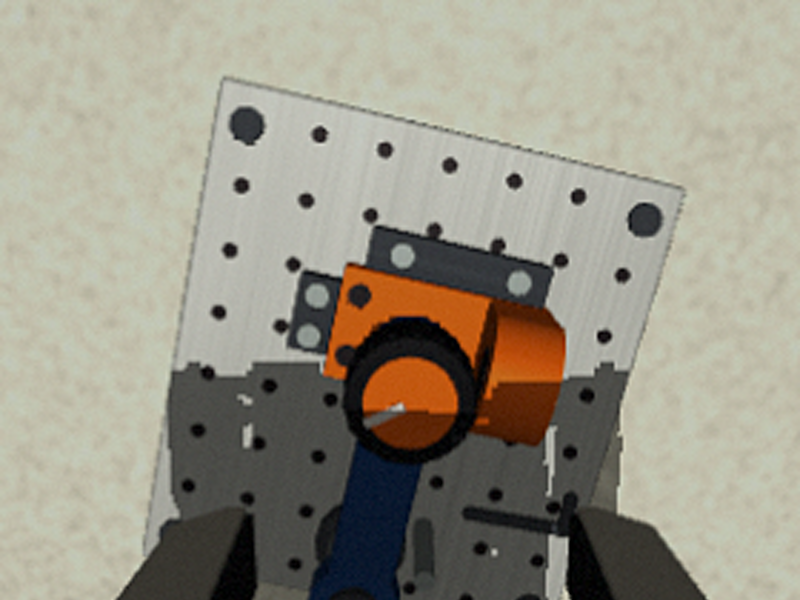

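```bash
python3 -c "
from plant import robot
print(robot.close_job())"
```

```text
the job is handed in; nothing more can be done
None
```

The bracket is clamped in the fixture with one click of the knob, and the job was handed in at about 35.6 s of the 72 s allowed.

- **Bracket:** I took the largest orange bracket and stood it on the plate with its lug towards the free end. I slid it first to the rail and then to the end block. The highest contact force at the stops was about 12 N on each, and the last picture shows it flush against both.
- **Clamp arm:** I swung it closed by the knob until it met its firm stop. The arm angle was about -12.0°, where I expected -12.2°, and the force rose without further movement.
- **Knob:** After about 3.2 rad clockwise the nose touched the foot. The torque climbed for about 0.6 rad to about 0.29 N m on the wrist sensor, then fell off and jumped once at about 4.1 rad. I stopped about 0.05 rad after that click, then let go and lifted clear.

**Last checks:** The force on the free tool was near zero. In the last pictures the busts, hex key, caliper, bottles and deburring tool appear where they were.

**What disagreed:**
- **Torque readings:** Single wrist-torque readings were noisy, and a few before contact could have been taken for a click. I judged by the steadier joint-6 torque, which stayed flat until contact and showed only the one jump.
- **Peak torque:** The wrist sensor's 0.29 N m is slightly above the stated 0.20–0.26 N m; sensor offset and noise may explain that.

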